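# Load the cordless bench lamp's battery tray

### The job

Load the fresh orange battery cell into the blue-and-grey bench lamp's tray: tilted, minus end first and low, push its flat minus end in under the yellow hood against the sprung contact, press the contact back, then tip the plus end down behind the brass stop so that the cell lies level and fully home, and let it go. The tray can be clamped some millimetres off its marked place, so feel for the contact. Press just firmly enough for the spring, never jamming the cell against the lamp with more than about 30 N (3 kg), and leave the spent grey cell and everything else on the bench where it is.

Things in the scene. Friction and masses are not known exactly. Their poses are not given: they have to be found in the camera images.
- cell: the fresh cell: orange cylinder with a black band near its plus end, 32 mm diameter, 120 mm long over all, 0.15 to 0.3 kg. Origin at mid-length on its axis; x axis along the cylinder towards the plus end. At the start it lies level in rest_a, axis 36 mm above the table. Free to be gripped within 40 mm of its middle
- cell_plus (a point): tip of the cell's plus end, on its axis, 60 mm from mid-length; axes as the cell's. The plus end is a brass nub 12 mm in diameter, 3 mm proud: the orange sleeve ends 57 mm from mid-length
- cell_minus (a point): centre of the cell's flat steel minus end, 60 mm from mid-length; axes as the cell's
- rest_a: fixed wooden rest under the fresh cell, base plate 120 x 64 x 6 mm; cell saddles 20 mm high with side posts to 34 mm (55 mm wide overall), only at 40 to 54 mm from its middle along x. Origin under its middle, x along the cell
- lamp: bench lamp, screwed down: grey base plate 330 x 96 x 10 mm with a blue battery tray clamped on it. Origin on the table under the tray's middle mark; x runs along the tray from the sprung contact (-x end, nearer the robot) to the brass stop (+x), z up. The tray as a whole stands up to 8 mm off this mark either way along x (not reported: feel for it). Behind the tray, x 115 to 255 mm, a box and lamp head to 104 mm
- bay (a point): the tray's mark at the seated cell's axis height, 40 mm above the lamp's origin, axes as the lamp's. All x given for tray parts hold for a tray on its mark; all shift together with the tray by up to 8 mm. Saddles 24 mm above the table carry the cell at x = -74 to -34 and +48 to +60 mm. The tray is open at both sides, down to the base plate, from x = -28 to +48 mm
- contact_face (a point): marked place of the sprung contact's face at rest: x = -54, z = 40 mm on the lamp (shifts with the tray, unreported). Brass button, 16 mm in diameter; yields 11 mm towards -x, then stops dead; 2.4 N starts it, each mm adds 1.2 N (15.6 N at the end). With the cell seated it stays pressed by 6 mm and holds the nub to the stop; tipping past the stop needs about 8 mm
- hood_edge (a point): marked place of the lower front edge of the yellow hood over the contact: x = -48 mm, 66 mm above the table. The hood runs from here to x = -74 mm, 5 mm thick; behind it the spring housing, 70 mm high, to x = -108 mm. Below it side guides leave a slot 37 mm wide from x = -74 to -40 mm, flared out to x = -28 mm
- stop_top (a point): marked place of the upper edge of the brass stop's inner face: x = +60 mm, 48 mm above the table; the stop is 8 mm thick, 49 mm wide. In front of it, x = 48 to 60 mm, side guides leave a slot 37 mm wide, 42 mm high, flared out above that to 54 mm
- spent: the spent cell, grey, otherwise like the fresh one, lying in the other wooden rest: leave it. Origin at mid-length on its axis
- carving: small green jade figure, 52 mm diameter, 56 mm high, loose. Origin under its middle
- wheel: white grinding wheel lying flat, 84 mm diameter, 20 mm high, loose. Origin under its middle
- jade: rough white jade block 85 x 140 x 60 mm, loose. Origin under its middle
- flask: steel vacuum flask, 72 mm diameter, 240 mm high, loose. Origin under its middle
- brush: hand brush lying on the bench, loose
- spanner: spanner lying on the bench, loose
Things that resemble listed ones, but are neither listed nor needed, are in the scene too. There is more than one size of the cell; the job needs the largest.

How it is judged:
On the way:
1. with the plus end still raised (cell tilted more than 5 degrees), the cell's minus end is in the tray's contact end and presses the lamp with 7 N or more (angle between cell's own x axis and vertical below 1.483 rad and contact force between cell and lamp above 7 N and x of cell_minus in the frame of bay between -0.08 and -0.045 m and y of cell_minus in the frame of bay between -0.008 and 0.008 m and z of cell_minus in the frame of bay between -0.01 and 0.012 m), for 0.1 s.
At the end, for the whole second after the job is handed in: The fresh cell lies level in the lamp's tray, plus end towards the stop: its middle within 3 mm in height, 4 mm sideways and 12 mm along of the bay mark (the tray's own place decides the rest), its nub end within 4 mm of axis height, at rest and released (x of cell in the frame of bay between -0.012 and 0.012 m and y of cell in the frame of bay between -0.004 and 0.004 m and z of cell in the frame of bay between -0.003 and 0.003 m and x of cell_plus in the frame of bay between 0.046 and 0.074 m and z of cell_plus in the frame of bay between -0.004 and 0.004 m and linear speed of cell below 0.01 m/s and angular speed of cell below 0.15 rad/s); the robot touches nothing.
It fails at once if the fresh cell pressed against the lamp (contact, saddles, hood, stop together) with more than 30 N (contact force between cell and lamp above 30 N).
It fails at once if the spent cell moved by more than 15 mm (distance of spent from where it was at the start of the episode above 0.015 m).
It fails at once if the jade figure, grinding wheel, jade block, flask, brush or spanner moved by more than 20 mm (distance of any of carving, wheel, jade, flask, brush, spanner from where it was at the start of the episode above 0.02 m).
It also fails if it takes over 64 s, if anything falls off the work surface, if the arm or the gripper's body presses on something with over 40 N, if the wrist force passes 120 N, or if a joint passes its speed limit or range.

### The arm

A 6-joint arm with a two-finger parallel gripper is mounted at the origin on the work surface. World frame = base frame: x ahead of the robot, y to its left, z up, the work surface at z = 0. Lengths are in m, angles in rad, forces in N, time in s.
With the tool pointing down it reaches from about 0.225 to 0.875 m from the base axis. Payload 3.4 kg.
Tool frame: the origin (TCP) lies between the finger pads; the fingertips stand 25 mm ahead of it and the grasp point (between the pads) lies 6 mm ahead of it (manip.tips_ahead is the distance from the TCP to the fingertips, in m); z points along the fingers, x is the direction in which the jaws open and shut, and the axes are right-handed (so a half turn about z gives the same grasp; the last joint's range is limited). The gripper opens to 85 mm and grips with 20 to 120 N. Pads are 22 mm wide; open, the fingers measure 114 mm over their backs; the gripper's body (76 mm by 85 mm) begins 54 mm behind the grasp point. The pads swing forward as they close: fully open they stand 13 mm farther back than shut.
Start: joints at [1.131, 0.276, 1.505, -0, 1.361, -0.121], TCP at [0.18, 0.546, 0.228] pointing down, gripper open.
Joint ranges: [-2.89, 2.89], [-0.75, 2.08], [0.22, 2.7], [-1.18, 4.32], [0.11, 2.71], [-2.7, 2.7]. Speed limits (rad/s): [2.57, 2.57, 3.14, 3.14, 3.14, 3.14].

### API

Orientations are given as a unit quaternion [w, x, y, z].
In Python, from rig import manip gives the robot as it stands. The module is installed in compiled form; this text tells all that it offers.
- The arm moves only by the tool send_rows, never from a script. Its argument "plan" is a list of rows, each an object with "linear": the shift along the tool's x, y, z in m, a list of three; "delta_rot": the turn, a rotation vector about the tool's x, y, z in degrees, a list of three; "fingers": the finger opening in m, from 0 to 0.0854. A call has 1 to 12 rows; each row shifts and turns the pose as measured when the row begins, along the tool's axes as they then stand; what a row does not reach is not made up. A row lasts 1/12 s, in which the tool goes at most 41.7 mm and 7.16 degrees, less where a joint would pass 70% of its speed; a pose out of reach is approached as far as the arm can. A call with a gripper value outside its range is refused whole. The fingers move at their own pace and stop on an object; "force" is the grip in N (left out, the last holds). Time passes only in rows, so rows that do not move let the fingers close. It gives the time, the measured TCP pose, the force and the opening at its end, in the units of the state.
- manip.get_state(): the state, without advancing time (a new reading comes with each control period).
- manip.get_image(name): name is "side" or "top"; returns the picture (480x640x3 uint8, red, green, blue); there is no depth.
- manip.camera_info(name): a dict with "K" (3x3 intrinsics, pixels), "dist" ([k1, k2, p1, p2, k3] as OpenCV has them; the pictures are not rectified), "rvec" (rotation vector, rad) and "tvec" (3), from world to camera coordinates, as OpenCV has them. Camera axes: x right, y down, z forward; pixel columns grow to the right and rows downward; lengths in m; the calibration is good to about 2 mm. A picture is of the moment at which its call begins. camera_info takes no time and is no camera call.
- manip.sign_off(): hands the job in, once; it reports no verdict.
Trained networks look in the newest picture that a camera, given by its name, has taken for a name from the list of things; names that differ only in an ending like _2 or _b are one class to them, and where a whole thing is asked for, a point or a joint stands for the part that bears it (a point fixed in the world has none). Each returns a list of dicts, best first, with "p" (0 to 1); they miss things now and then, are a little off and sometimes report something else, mostly with a low value. They report only what shows in the picture. A call takes as long as a camera call. They do not tell look-alikes from the thing itself.
- manip.find_in(thing, camera): "extent" ([left, top, right, bottom] in pixels, round what is visible of it).
- manip.masks_of(thing, camera): "pixels" (480x640 bool, what is visible of it) and "extent" ([left, top, right, bottom] in pixels, round what is visible of it).
The state is a dict: "clock": time; "qpos": joint angles; "qd": joint speeds; "effort": joint torques, N m; "position": TCP position; "ee_rot": TCP orientation; "contact_force": force on the tool from outside, world axes, zero at the start; "moment": the same for the moment, N m; "width": finger opening in m.
Only numpy, scipy, OpenCV 4.12 (cv2) and the standard library are available. Lean on these libraries where they do the work, as an engineer would, in place of code of your own. Each camera call takes 0.05 s, during which the arm holds its last target. There are 200 camera calls.

## Working session

There is one attempt and no reset: what is moved stays moved. The work goes in short steps, Python scripts to look and compute and a tool call to move; the robot and the scene stay as the last step left them, time stands still between calls to the robot, and variables do not carry over. Pictures are saved under pics/ and viewed, about 8 in all and at most 12, crops included, and the job is handed in when it is done.

Besides the shell and the picture viewer there is one more tool, called after "Call:" as a command line: name --argument value ..., lists and objects as JSON in quotes. send_rows: Moves the arm, as the interface text tells. Its arguments: {"type":"object","properties":{"plan":{"type":"array","items":{"type":"object","properties":{"linear":{"type":"array","items":{"type":"number"}},"delta_rot":{"type":"array","items":{"type":"number"}},"fingers":{"type":"number"}}}},"force":{"type":"number"}},"required":["plan"]}

```bash
mkdir -p pics; python3 - <<'E'
from rig import manip
import cv2,numpy as np
np.set_printoptions(precision=4,suppress=True)
s=manip.get_state();print(s)
for c in("top","side"):
    im=manip.get_image(c);cv2.imwrite(f"pics/{c}0.png",im[:,:,::-1])
    i=manip.camera_info(c);print(c,i["K"],i["dist"],i["rvec"],i["tvec"])
    for t in("cell","spent","lamp","rest_a"):
        print(c,t,[(np.round(d["p"],2),d["extent"]) for d in manip.find_in(t,c)][:4])
E
```

```text
{'clock': 0.0, 'qpos': array([ 1.131 ,  0.2766,  1.5062,  0.    ,  1.3607, -0.121 ]), 'qd': array([-0.0004,  0.002 , -0.0019,  0.0001,  0.0005,  0.0002]), 'effort': array([  0.001 , -41.6787, -24.5809,  -0.    ,   0.011 ,  -0.    ]), 'position': array([0.18  , 0.5455, 0.2269]), 'ee_rot': array([ 0.0005,  0.8104,  0.5859, -0.0008]), 'contact_force': array([-0.7109,  0.3666, -0.4844]), 'moment': array([-0.    , -0.0493, -0.0225]), 'width': 0.08533609838812792}
top [[622.9647   0.     311.4867]
 [  0.     622.9647 241.4969]
 [  0.       0.       1.    ]] [-0.2143  0.      0.      0.      0.    ] [ 2.202  -2.1402  0.1113] [-0.0678  0.5365  1.6267]
top cell [(np.float64(0.67), [151.6, 235.6, 176.9, 276.0]), (np.float64(0.66), [143.8, 181.2, 163.3, 212.2]), (np.float64(0.63), [191.9, 305.7, 203.0, 341.9])]
top spent [(np.float64(0.86), [230.3, 243.0, 253.9, 288.0]), (np.float64(0.42), [191.5, 164.6, 221.4, 193.2])]
top lamp [(np.float64(0.83), [323.6, 131.4, 361.6, 280.7]), (np.float64(0.74), [152.3, 232.6, 172.6, 275.2])]
top rest_a [(np.float64(0.37), [320.4, 134.0, 362.0, 280.6])]
side [[592.1861   0.     328.5916]
 [  0.     592.1861 231.5629]
 [  0.       0.       1.    ]] [-0.0553  0.      0.      0.      0.    ] [ 0.2294 -2.7782  1.2668] [0.5043 0.1628 1.4679]
side cell [(np.float64(0.87), [214.9, 379.7, 255.5, 397.2]), (np.float64(0.79), [280.7, 365.8, 340.6, 384.0]), (np.float64(0.58), [374.0, 349.2, 415.1, 365.7]), (np.float64(0.25), [317.1, 292.6, 367.0, 320.8])]
side spent [(np.float64(0.58), [315.5, 291.2, 367.5, 319.3]), (np.float64(0.48), [367.5, 267.5, 386.6, 290.4])]
side lamp [(np.float64(0.86), [223.4, 200.4, 365.6, 255.3]), (np.float64(0.59), [281.0, 365.5, 340.1, 386.1])]
side rest_a [(np.float64(0.67), [283.2, 363.4, 338.9, 401.6]), (np.float64(0.62), [213.3, 261.1, 249.1, 314.8])]
```

View pics/top0.png

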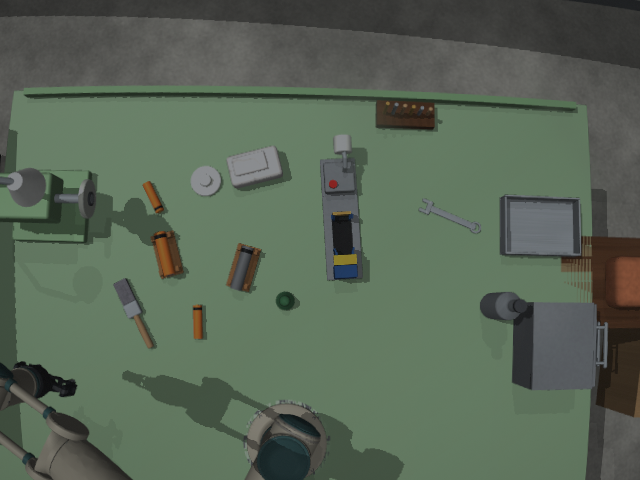

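View pics/side0.png

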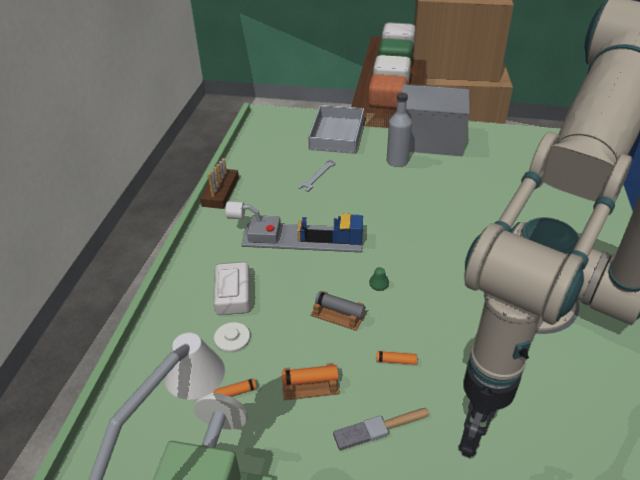

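Top view: fresh cell at (166,254) in its rest, lamp at (342,215), spent cell at (242,268). Side view: fresh cell at (310,376), with its black band at the left (+x) end, and lamp at (303,235). Next I'll measure with masks and enlarged crops.

```bash
cat > h.py <<'E'
import numpy as np,cv2
from rig import manip
np.set_printoptions(precision=4,suppress=True)
def cam(c):
    i=manip.camera_info(c);return [np.array(i[k],float) for k in("K","dist","rvec","tvec")]
def proj(c,P):
    K,d,r,t=cam(c);return cv2.projectPoints(np.array(P,float).reshape(-1,1,3),r,t,K,d)[0][:,0]
def unproj(c,uv,z):
    K,d,r,t=cam(c);R=cv2.Rodrigues(r)[0]
    n=cv2.undistortPoints(np.array(uv,float).reshape(-1,1,2),K,d)[:,0]
    D=np.c_[n,np.ones(len(n))]@R;C=-R.T@t.ravel()
    return C+D*((np.asarray(z)-C[2])/D[:,2])[:,None]
E
python3 - <<'E'
from h import *
for c,cx in(("top",166),("side",310)):
    im=manip.get_image(c)
    for t in("cell","lamp"):
        for m in manip.masks_of(t,c)[:3]:
            p=m["pixels"];ys,xs=np.nonzero(p);ctr=np.array([xs.mean(),ys.mean()])
            rect=cv2.minAreaRect(np.c_[xs,ys].astype(np.float32))
            print(c,t,round(m["p"],2),m["extent"],len(xs),ctr,rect)
            print("  corners z=.036",unproj(c,cv2.boxPoints(rect),.036)[:,:2].round(4).tolist(),unproj(c,[ctr],.036)[0])
a=cv2.imread("pics/top0.png");b=cv2.imread("pics/side0.png")
f=lambda i,x,y,w,h,s:cv2.resize(i[y:y+h,x:x+w],None,fx=s,fy=s,interpolation=cv2.INTER_CUBIC)
A=f(a,310,120,66,170,3.5);A=cv2.resize(A,(231,595));
B=f(b,235,190,140,75,4);C=f(b,270,355,80,55,4);D=f(a,140,225,50,60,4)
o=np.zeros((600,800,3),np.uint8);o[:595,:231]=A;o[:300,235:795]=B;o[300:520,235:555]=C;o[300:540,560:760]=D
cv2.imwrite("pics/c1.png",o)
E
```

```text
top cell 0.81 [151.6, 234.0, 177.2, 276.3] 549 [164.122  253.5082] ((163.92413330078125, 253.28965759277344), (45.08683395385742, 12.478728294372559), 74.93151092529297)
  corners z=.036 [[0.5475, 0.3752], [0.5571, 0.3426], [0.4418, 0.3049], [0.4321, 0.3372]] [0.4938 0.3392 0.036 ]
top cell 0.79 [190.4, 307.1, 206.1, 341.8] 339 [197.0914 321.4425] ((196.68528747558594, 321.0939025878906), (34.48357009887695, 10.758304595947266), 85.91438293457031)
  corners z=.036 [[0.3616, 0.263], [0.3647, 0.2344], [0.2745, 0.2246], [0.2713, 0.2532]] [0.3172 0.2426 0.036 ]
top cell 0.51 [145.2, 181.2, 163.8, 214.6] 282 [152.766  196.7766] ((152.90000915527344, 196.80001831054688), (32.64659118652344, 8.944271087646484), 63.43495178222656)
  corners z=.036 [[0.6802, 0.4125], [0.6916, 0.3908], [0.6125, 0.3454], [0.6012, 0.3668]] [0.6462 0.3791 0.036 ]
top lamp 0.87 [322.1, 135.6, 363.1, 280.5] 4677 [340.8706 213.0733] ((339.6197509765625, 207.1051788330078), (144.11972045898438, 36.56913375854492), 86.3086166381836)
  corners z=.036 [[0.8231, -0.0586], [0.8329, -0.1572], [0.4451, -0.1894], [0.4363, -0
[... 474 characters left out ...]
240966797)
  corners z=.036 [[0.6521, -0.324], [0.5896, -0.4712], [0.5689, -0.4426], [0.6317, -0.2988]] [ 0.6121 -0.3823  0.036 ]
side cell 0.66 [280.2, 366.2, 338.4, 384.8] 735 [309.3728 375.034 ] ((309.3236083984375, 375.01568603515625), (14.122095108032227, 55.138153076171875), 84.92039489746094)
  corners z=.036 [[0.5564, 0.3394], [0.4421, 0.3077], [0.4337, 0.343], [0.5457, 0.3739]] [0.4945 0.3412 0.036 ]
side lamp 0.59 [224.6, 201.7, 363.2, 250.8] 3757 [298.5922 231.4232] ((292.8353576660156, 229.481689453125), (139.58543395996094, 43.39958953857422), 6.340191841125488)
  corners z=.036 [[0.8079, -0.0326], [0.8511, -0.2152], [0.4446, -0.2079], [0.4352, -0.032]] [ 0.6134 -0.1127  0.036 ]
```

View pics/c1.png

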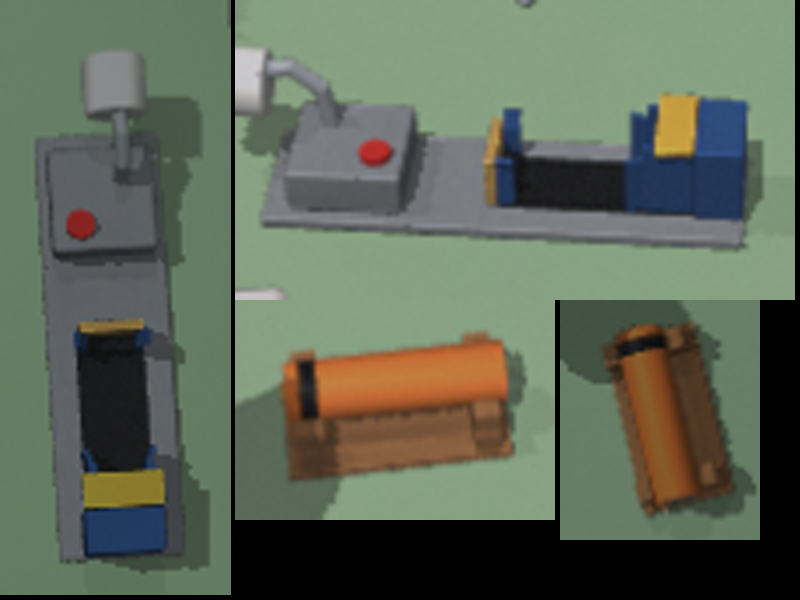

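Crops: the fresh cell's black band (plus end) is at its +x end. The yellow hood is at the robot end of the lamp and the brass stop at the far end. I'll unproject these edges.

```bash
python3 - <<'E'
from h import *
A=lambda l:[[310+x/3.5-.36,120+y/3.5-.36] for x,y in l]
B=lambda l:[[235+(x-235)/4-.38,190+y/4-.38] for x,y in l]
def show(n,c,l,z):
    P=unproj(c,l,z)[:,:2]
    print(n,P.tolist(), "dirs", [round(float(np.degrees(np.arctan2(*(P[i+1]-P[i])[::-1]))),1) for i in range(len(P)-1)], "mean",P.mean(0))
show("base(bl,tl,tr,br)","top",A([(62,560),(37,140),(157,135),(183,554)]),.01)
show("hood front L,R","top",A([(83,473),(164,470)]),.071)
show("hood back L,R","top",A([(85,507),(165,506)]),.071)
show("hous back","top",A([(87,556),(166,551)]),.07)
show("stop outer","top",A([(79,323),(143,320)]),.048)
show("stop inner","top",A([(79,332),(143,330)]),.048)
show("base near edge","side",B([(262,222),(742,242)]),.01)
show("hood front far,near","side",B([(662,94),(655,155)]),.071)
show("hood back far,near","side",B([(698,97),(695,157)]),.071)
show("hous back","side",B([(746,101),(743,160)]),.07)
# refined hood by colour
for c,f,box in(("top","pics/top0.png",(310,376,240,275)),("side","pics/side0.png",(325,370,205,250))):
    im=cv2.cvtColor(cv2.imread(f),cv2.COLOR_BGR2HSV);x0,x1,y0,y1=box
    m=cv2.inRange(im,(18,120,90),(35,255,255));k=np.zeros_like(m);k[y0:y1,x0:x1]=m[y0:y1,x0:x1]
    ys,xs=np.nonzero(k);r=cv2.minAreaRect(np.c_[xs,ys].astype(np.float32));print(c,len(xs),r);show("hood","%s"%c,[[xs.mean(),ys.mean()]],.071);show("hoodbox",c,cv2.boxPoints(r),.071)
# cell orange
for c,f,box in(("top","pics/top0.png",(145,185,228,282)),("side","pics/side0.png",(272,350,358,392))):
    im=cv2.cvtColor(cv2.imread(f),cv2.COLOR_BGR2HSV);x0,x1,y0,y1=box
    m=cv2.inRange(im,(5,190,110),(16,255,255));k=np.zeros_like(m);k[y0:y1,x0:x1]=m[y0:y1,x0:x1]
    ys,xs=np.nonzero(k);P=unproj(c,np.c_[xs,ys],.036)[:,:2];q=cv2.fitLine(P.astype(np.float32),cv2.DIST_HUBER,0,.001,.001).ravel()
    print(c,len(xs),"mean",P.mean(0),"yaw",np.degrees(np.arctan(q[1]/q[0])),"span",np.ptp((P-P.mean(0))@q[:2]),np.ptp((P-P.mean(0))@[-q[1],q[0]]))
E
```

```text
base(bl,tl,tr,br) [[0.4388403949699928, -0.09772660641954127], [0.7649027830425467, -0.06996332949615011], [0.7718709706499679, -0.16353079453750713], [0.4459205509982833, -0.19003655843851217]] dirs [4.9, -85.7, -175.4] mean [ 0.6054 -0.1303]
hood front L,R [[0.500944655459757, -0.10979859240731998], [0.5048436260458329, -0.16953362969733118]] dirs [-86.3] mean [ 0.5029 -0.1397]
hood back L,R [[0.47589445306545797, -0.11190341575708794], [0.478263376818911, -0.17085536098779114]] dirs [-87.7] mean [ 0.4771 -0.1414]
hous back [[0.439917651651453, -0.11432967104240405], [0.4451705400609502, -0.1724137250218749]] dirs [-84.8] mean [ 0.4425 -0.1434]
stop outer [[0.6159130528584318, -0.10485260409926345], [0.6196379740088314, -0.1530471875761317]] dirs [-85.6] mean [ 0.6178 -0.1289]
stop inner [[0.6090690568844989, -0.10501898642484653], [0.6120249118997922, -0.15320533518140902]] dirs [-86.5] mean [ 0.6105 -0.1291]
base near edge [[0.7629383856479695, -0.06164231793471009], [0.4382756100202802, -0.09327168577798028]] dirs [-174.4] mean [ 0.6006 -0.0775]
hood front far,near [[0.504092453
[... 646 characters left out ...]
, -0.16803881617458358], [0.4802320565024626, -0.17007137169157546], [0.4752195575438417, -0.11222749401830034]] dirs [-85.0, -175.4, 95.0] mean [ 0.4903 -0.1401]
side 146 ((345.0, 221.0), (14.0, 10.0), 90.0)
hood [[0.48982433727064867, -0.13462956308654928]] dirs [] mean [ 0.4898 -0.1346]
hoodbox [[0.5071926652945329, -0.16187336832623833], [0.48035232255095706, -0.1661239058834516], [0.47206992504087675, -0.10822193923612877], [0.49817050371210453, -0.10407593849804542]] dirs [-171.0, 98.1, 9.0] mean [ 0.4894 -0.1351]
top 159 mean [0.49   0.3391] yaw 16.504 span 0.11391588467475665 0.026064860727746844
side 10 mean [0.4887 0.3385] yaw 25.987284 span 0.11336500650820983 0.042394670526803235
```

```bash
cat >> h.py <<'E'
from scipy.spatial.transform import Rotation as Rn
import sys,json
def RT(yaw,tilt):
    s,c=np.sin(np.radians(yaw)),np.cos(np.radians(yaw))
    return Rn.from_matrix(np.array([[-s,c,0],[c,s,0],[0,0,-1.]]).T)*Rn.from_euler("x",-tilt,degrees=True)
def cur():
    s=manip.get_state();w,x,y,z=s["ee_rot"];return np.array(s["position"]),Rn.from_quat([x,y,z,w]),s
def plan(pos,yaw,tilt,n,f,start=None):
    p,R=start or cur()[:2];T=RT(yaw,tilt);pos=np.array(pos)
    out=[]
    for k in range(n,0,-1):
        lin=R.inv().apply((pos-p)/k);rv=(R.inv()*T).as_rotvec(degrees=True)/k
        out.append({"linear":[round(float(v),4) for v in lin],"delta_rot":[round(float(v),1) for v in rv],"fingers":f})
        p=p+R.apply(lin);R=R*Rn.from_rotvec(rv,degrees=True)
    print(json.dumps(out).replace(" ",""));return p,R
E
python3 - <<'E'
from h import *
plan([.506,.344,.14],17,0,11,.085)
E
```

```text
[{"linear":[-0.0082,0.0339,0.008],"delta_rot":[0.0,-0.0,-3.2],"fingers":0.085},{"linear":[-0.01,0.0334,0.008],"delta_rot":[0.0,-0.0,-3.2],"fingers":0.085},{"linear":[-0.0119,0.0328,0.008],"delta_rot":[0.0,-0.0,-3.2],"fingers":0.085},{"linear":[-0.0137,0.032,0.008],"delta_rot":[0.0,-0.0,-3.2],"fingers":0.085},{"linear":[-0.0155,0.0312,0.008],"delta_rot":[0.0,-0.0,-3.2],"fingers":0.085},{"linear":[-0.0172,0.0303,0.008],"delta_rot":[0.0,-0.0,-3.2],"fingers":0.085},{"linear":[-0.0189,0.0293,0.008],"delta_rot":[0.0,-0.0,-3.2],"fingers":0.085},{"linear":[-0.0205,0.0282,0.008],"delta_rot":[0.0,-0.0,-3.2],"fingers":0.085},{"linear":[-0.022,0.027,0.008],"delta_rot":[0.0,-0.0,-3.2],"fingers":0.085},{"linear":[-0.0235,0.0257,0.008],"delta_rot":[0.0,-0.0,-3.2],"fingers":0.085},{"linear":[-0.0249,0.0244,0.008],"delta_rot":[0.0,-0.0,-3.2],"fingers":0.085}]
```

Call:
send_rows --plan '[{"linear":[-0.008,0.034,0.008],"delta_rot":[0,0,-3.2],"fingers":0.085},{"linear":[-0.01,0.033,0.008],"delta_rot":[0,0,-3.2],"fingers":0.085},{"linear":[-0.012,0.033,0.008],"delta_rot":[0,0,-3.2],"fingers":0.085},{"linear":[-0.014,0.032,0.008],"delta_rot":[0,0,-3.2],"fingers":0.085},{"linear":[-0.015,0.031,0.008],"delta_rot":[0,0,-3.2],"fingers":0.085},{"linear":[-0.017,0.03,0.008],"delta_rot":[0,0,-3.2],"fingers":0.085},{"linear":[-0.019,0.029,0.008],"delta_rot":[0,0,-3.2],"fingers":0.085},{"linear":[-0.02,0.028,0.008],"delta_rot":[0,0,-3.2],"fingers":0.085},{"linear":[-0.022,0.027,0.008],"delta_rot":[0,0,-3.2],"fingers":0.085},{"linear":[-0.023,0.026,0.008],"delta_rot":[0,0,-3.2],"fingers":0.085},{"linear":[-0.025,0.024,0.008],"delta_rot":[0,0,-3.2],"fingers":0.085},{"linear":[0,0,0],"delta_rot":[0,0,0],"fingers":0.085}]'

```text
clock: 1.8
position: [0.5217, 0.3461, 0.1366]
ee_rot: [-0.001, 0.579, 0.815, 0.005]
contact_force: [-0.1, 0.2, -0.1]
width: 0.0846
```

```bash
python3 - <<'E'
from h import *
print(cur()[0],cur()[2]["contact_force"])
plan([.506,.344,.042],17,0,8,.085)
E
```

```text
[0.5217 0.3461 0.1366] [-0.1239  0.2216 -0.1191]
[{"linear":[0.0003,-0.002,0.0118],"delta_rot":[0.1,-0.1,0.3],"fingers":0.085},{"linear":[0.0003,-0.002,0.0118],"delta_rot":[0.1,-0.1,0.3],"fingers":0.085},{"linear":[0.0003,-0.002,0.0118],"delta_rot":[0.1,-0.1,0.3],"fingers":0.085},{"linear":[0.0003,-0.002,0.0118],"delta_rot":[0.1,-0.1,0.3],"fingers":0.085},{"linear":[0.0003,-0.002,0.0118],"delta_rot":[0.1,-0.1,0.3],"fingers":0.085},{"linear":[0.0003,-0.002,0.0118],"delta_rot":[0.1,-0.1,0.3],"fingers":0.085},{"linear":[0.0003,-0.002,0.0118],"delta_rot":[0.1,-0.1,0.3],"fingers":0.085},{"linear":[0.0003,-0.002,0.0118],"delta_rot":[0.1,-0.1,0.3],"fingers":0.085}]
```

Call:
send_rows --plan '[{"linear":[0.0005,-0.0025,0.01],"delta_rot":[0.1,-0.1,0.3],"fingers":0.085},{"linear":[0.0005,-0.0025,0.01],"delta_rot":[0.1,-0.1,0.3],"fingers":0.085},{"linear":[0.0005,-0.0025,0.01],"delta_rot":[0.1,-0.1,0.3],"fingers":0.085},{"linear":[0.0005,-0.0025,0.01],"delta_rot":[0.1,-0.1,0.3],"fingers":0.085},{"linear":[0,-0.0025,0.01],"delta_rot":[0.1,-0.1,0.3],"fingers":0.085},{"linear":[0,-0.0025,0.01],"delta_rot":[0.1,-0.1,0.3],"fingers":0.085},{"linear":[0,0,0.005],"delta_rot":[0,0,0],"fingers":0.085},{"linear":[0,0,0],"delta_rot":[0,0,0],"fingers":0.085},{"linear":[0,0,0],"delta_rot":[0,0,0],"fingers":0.085}]'

```text
clock: 2.55
position: [0.4995, 0.3448, 0.0631]
ee_rot: [-0.002, 0.592, 0.806, -0.005]
contact_force: [0.6, -0.8, 0.7]
width: 0.0848
```

```bash
python3 - <<'E'
from h import *
print(cur()[0],cur()[2]["contact_force"])
plan([.506,.344,.042],17,0,4,.085)
E
```

```text
[0.4995 0.3448 0.0631] [ 0.6121 -0.777   0.7134]
[{"linear":[-0.0006,0.0015,0.0053],"delta_rot":[-0.2,0.1,0.1],"fingers":0.085},{"linear":[-0.0006,0.0015,0.0053],"delta_rot":[-0.2,0.1,0.1],"fingers":0.085},{"linear":[-0.0006,0.0015,0.0053],"delta_rot":[-0.2,0.1,0.1],"fingers":0.085},{"linear":[-0.0007,0.0015,0.0053],"delta_rot":[-0.2,0.1,0.1],"fingers":0.085}]
```

Call:
send_rows --plan '[{"linear":[-0.0005,0.0013,0.0045],"delta_rot":[-0.2,0.1,0.1],"fingers":0.085},{"linear":[-0.0005,0.0013,0.0045],"delta_rot":[-0.2,0.1,0.1],"fingers":0.085},{"linear":[-0.0005,0.0013,0.0045],"delta_rot":[-0.2,0.1,0.1],"fingers":0.085},{"linear":[-0.0005,0.0013,0.0045],"delta_rot":[-0.2,0.1,0.1],"fingers":0.085},{"linear":[0,0,0],"delta_rot":[0,0,0],"fingers":0.085},{"linear":[0,0,0],"delta_rot":[0,0,0],"fingers":0.085}]'

```text
clock: 3.05
position: [0.5075, 0.3452, 0.0449]
ee_rot: [0.001, 0.596, 0.803, 0.005]
contact_force: [0.9, -0.3, 0.1]
width: 0.0847
```

```bash
python3 - <<'E'
from h import *
print(cur()[0],cur()[2]["contact_force"])
plan([.506,.344,.042],17,0,2,.085)
E
```

```text
[0.5075 0.3452 0.0449] [ 0.8512 -0.2583  0.1414]
[{"linear":[-0.0004,-0.0009,0.0015],"delta_rot":[0.3,-0.1,-0.1],"fingers":0.085},{"linear":[-0.0004,-0.0009,0.0015],"delta_rot":[0.3,-0.1,-0.1],"fingers":0.085}]
```

Call:
send_rows --plan '[{"linear":[0,-0.0005,0.0025],"delta_rot":[0.4,-0.1,0],"fingers":0.085},{"linear":[0,0,0],"delta_rot":[0,0,0],"fingers":0.05},{"linear":[0,0,0],"delta_rot":[0,0,0],"fingers":0.04},{"linear":[0,0,0],"delta_rot":[0,0,0],"fingers":0.025},{"linear":[0,0,0],"delta_rot":[0,0,0],"fingers":0.025},{"linear":[0,0,0],"delta_rot":[0,0,0],"fingers":0.025},{"linear":[0,0,0],"delta_rot":[0,0,0],"fingers":0.025},{"linear":[0,0,0],"delta_rot":[0,0,0],"fingers":0.025},{"linear":[0,0,0],"delta_rot":[0,0,0],"fingers":0.025}]' --force 60

```text
clock: 3.8
position: [0.5078, 0.345, 0.0432]
ee_rot: [-0.0, 0.596, 0.803, 0.002]
contact_force: [0.0, -0.2, -0.1]
width: 0.0253
```

```bash
python3 - <<'E'
from h import *
p,R,s=cur();print(p,R.as_matrix(),s["contact_force"],s["moment"],s["width"])
E
```

```text
[0.5078 0.345  0.0432] [[-0.2903  0.9569  0.0024]
 [ 0.9569  0.2903  0.0033]
 [ 0.0025  0.0032 -1.    ]] [ 0.02   -0.1873 -0.0991] [ 0.0059 -0.0338 -0.0171] 0.025298983999500972
```

```bash
python3 - <<'E'
from h import *
a=manip.get_image("top");b=manip.get_image("side")
f=lambda i,x,y,w,h,s:cv2.resize(i[y:y+h,x:x+w,::-1],None,fx=s,fy=s,interpolation=cv2.INTER_CUBIC)
o=np.zeros((400,800,3),np.uint8);o[:400,:320]=f(a,125,205,80,100,4);o[:400,325:800]=f(b,250,310,95,80,5)[:400,:475]
cv2.imwrite("pics/c2.png",o)
E
```

```text
(no output)
```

View pics/c2.png

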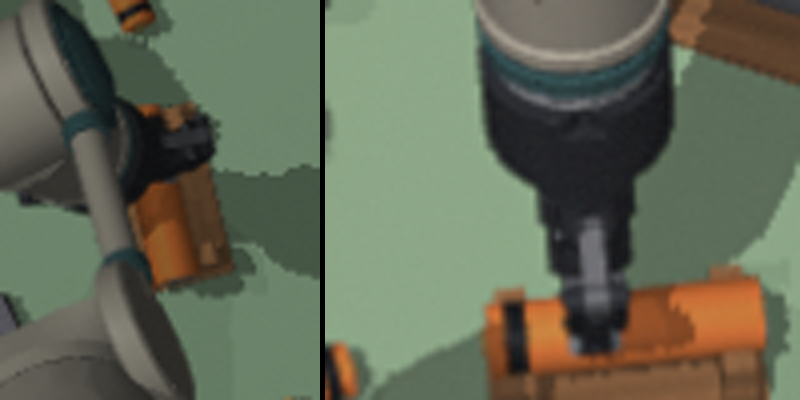

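```bash
python3 - <<'E'
from h import *
for c,o,s in(("top",(125,205),4),("side",(250,310),5)):
    for n,P in(("tcp",[.5078,.345,.043]),("c+",[.552,.358,.036]),("c-",[.437,.323,.036]),("tcp+.1",[.5078,.345,.143])):
        q=proj(c,P)[0];print(c,n,q,(q-o)*s+((325,0) if c=="side" else (0,0)))
E
```

```text
top tcp [161.6534 247.997 ] [146.6135 171.9878]
top c+ [158.3823 231.65  ] [133.5292 106.6001]
top c- [169.0685 275.0202] [176.2742 280.0806]
top tcp+.1 [152.3639 244.4174] [109.4555 157.6696]
side tcp [302.7581 373.6965] [588.7903 318.4823]
side c+ [281.26  377.851] [481.3    339.2552]
side c- [337.3811 371.6551] [761.9053 308.2756]
side tcp+.1 [300.7893 344.0744] [578.9465 170.3721]
```

The cell is between the fingers, but the width reads 25 mm, which was also the commanded value. I'll command a smaller opening to see whether the fingers are stopped by the cell.

Call:
send_rows --plan '[{"linear":[0,0,0],"delta_rot":[0,0,0],"fingers":0.015},{"linear":[0,0,0],"delta_rot":[0,0,0],"fingers":0.015},{"linear":[0,0,0],"delta_rot":[0,0,0],"fingers":0.015}]' --force 60

```text
clock: 4.15
position: [0.5086, 0.3455, 0.0473]
ee_rot: [0.001, 0.596, 0.803, 0.003]
contact_force: [-0.2, -0.8, -0.4]
width: 0.0152
```

```bash
python3 - <<'E'
from h import *
p,R,s=cur();print(p,s["contact_force"],s["moment"],s["width"],s["clock"])
plan(p+[0,0,.004],17,0,2,.015)
E
```

```text
[0.5086 0.3455 0.0473] [-0.2254 -0.7818 -0.4125] [ 0.0166 -0.0364 -0.037 ] 0.015219054303731237 4.15
[{"linear":[0.0,0.0,-0.002],"delta_rot":[0.2,-0.1,-0.1],"fingers":0.015},{"linear":[0.0,0.0,-0.002],"delta_rot":[0.2,-0.1,-0.1],"fingers":0.015}]
```

```bash
python3 - <<'E'
from h import *
a=manip.get_image("top");b=manip.get_image("side")
f=lambda i,x,y,w,h,s:cv2.resize(i[y:y+h,x:x+w,::-1],None,fx=s,fy=s,interpolation=cv2.INTER_CUBIC)
o=np.zeros((500,800,3),np.uint8);o[:480,:320]=f(a,140,220,40,60,8);o[:480,325:797]=f(b,273,342,59,60,8)
cv2.imwrite("pics/c3.png",o)
E
```

```text
(no output)
```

View pics/c3.png

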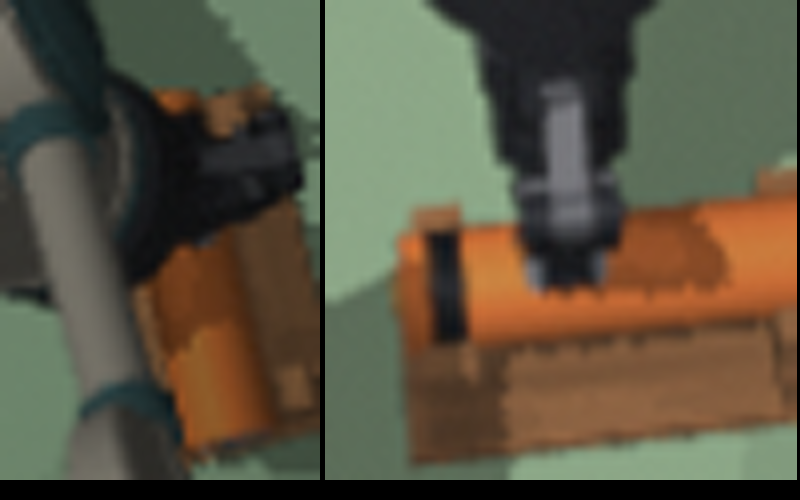

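Both views show the fingertips only about half-way down the cell: the pads cammed up over its top. I need to open and go lower.

```bash
python3 - <<'E'
from h import *
print(manip.tips_ahead, cur()[0], cur()[2]["width"])
for z in(.02,.028,.036,.044,.052):print(z,*[((proj("side",[.5078-.29*d,.345+.957*d,z])[0]-(273,342))*8+(325,0)).round() for d in(0,.015,.02)])
E
```

```text
0.025 [0.5086 0.3456 0.0468] 0.015108258742033802
0.02 [566. 304.] [572. 351.] [573. 367.]
0.028 [565. 287.] [571. 334.] [572. 350.]
0.036 [564. 269.] [569. 316.] [571. 332.]
0.044 [563. 251.] [568. 298.] [570. 314.]
0.052 [562. 233.] [567. 280.] [569. 296.]
```

Call:
send_rows --plan '[{"linear":[0,0,0],"delta_rot":[0,0,0],"fingers":0.085},{"linear":[0,0,0],"delta_rot":[0,0,0],"fingers":0.085},{"linear":[0,0,0],"delta_rot":[0,0,0],"fingers":0.085},{"linear":[0,0,0],"delta_rot":[0,0,0],"fingers":0.085},{"linear":[0,0,0],"delta_rot":[0,0,0],"fingers":0.085},{"linear":[0,0,0],"delta_rot":[0,0,0],"fingers":0.085}]'

```text
clock: 4.75
position: [0.5079, 0.3452, 0.0448]
ee_rot: [-0.0, 0.596, 0.803, 0.002]
contact_force: [-0.1, -0.9, 1.2]
width: 0.0843
```

```bash
python3 - <<'E'
from h import *
print(manip.tips_ahead, cur()[0], cur()[2]["width"],cur()[2]["contact_force"])
for m in manip.masks_of("cell","top")[:3]+manip.masks_of("cell","side")[:4]: print(m["p"],m["extent"])
E
```

```text
0.025 [0.5079 0.3452 0.0448] 0.08429042200677135 [-0.0667 -0.8691  1.1731]
0.82 [192.0, 307.5, 203.4, 340.5]
0.64 [152.6, 232.2, 176.9, 277.7]
0.59 [141.8, 179.3, 162.4, 214.7]
0.98 [375.2, 352.0, 418.8, 367.5]
0.92 [280.9, 367.8, 337.9, 386.7]
0.81 [216.3, 382.3, 256.3, 397.5]
```

Call:
send_rows --plan '[{"linear":[0,0,0.004],"delta_rot":[0,0,0],"fingers":0.085},{"linear":[0,0,0.004],"delta_rot":[0,0,0],"fingers":0.085},{"linear":[0,0,0.003],"delta_rot":[0,0,0],"fingers":0.085},{"linear":[0,0,0],"delta_rot":[0,0,0],"fingers":0.085},{"linear":[0,0,0],"delta_rot":[0,0,0],"fingers":0.085}]'

```text
clock: 5.27
position: [0.5078, 0.3452, 0.0324]
ee_rot: [-0.0, 0.596, 0.803, 0.002]
contact_force: [-0.6, 0.2, 0.0]
width: 0.0847
```

```bash
python3 - <<'E'
from h import *
p,R,s=cur();print(p,s["width"],s["contact_force"])
b=manip.get_image("side")
f=lambda i,x,y,w,h,s:cv2.resize(i[y:y+h,x:x+w,::-1],None,fx=s,fy=s,interpolation=cv2.INTER_CUBIC)
o=f(b,263,322,80,70,8)
def mark(P,col):
    q=((proj("side",P)[0]-(263,322))*8).astype(int);cv2.circle(o,tuple(int(v) for v in q),4,col,-1)
u=R.as_matrix()
for d in(-.0425,.0425):
    mark(p+u[:,0]*d,(0,255,0));mark(p+u[:,0]*d+u[:,2]*.012,(0,0,255));mark(p+u[:,0]*d+u[:,2]*.025,(255,0,255))
mark(p,(255,255,0))
cv2.imwrite("pics/c4.png",o)
E
```

```text
[0.5078 0.3452 0.0324] 0.08467516178080114 [-0.6485  0.1669  0.0452]
```

View pics/c4.png

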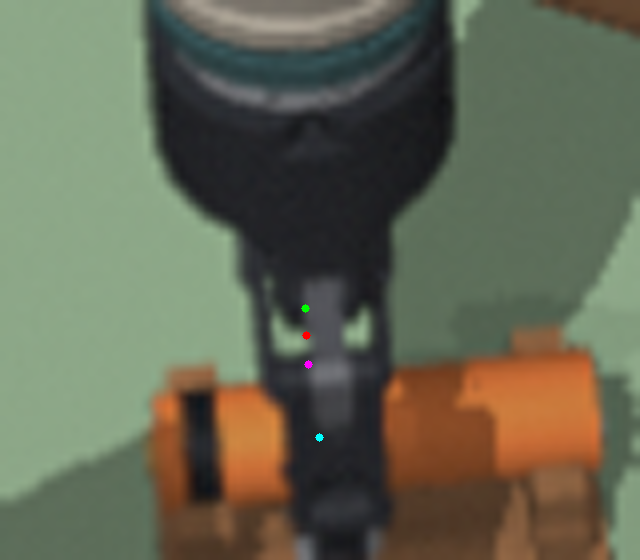

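Call:
send_rows --plan '[{"linear":[0,0,0],"delta_rot":[0,0,0],"fingers":0.04},{"linear":[0,0,0],"delta_rot":[0,0,0],"fingers":0.04},{"linear":[0,0,0],"delta_rot":[0,0,0],"fingers":0.04},{"linear":[0,0,0],"delta_rot":[0,0,0],"fingers":0.022},{"linear":[0,0,0],"delta_rot":[0,0,0],"fingers":0.022},{"linear":[0,0,0],"delta_rot":[0,0,0],"fingers":0.022},{"linear":[0,0,0],"delta_rot":[0,0,0],"fingers":0.022}]' --force 30

```text
clock: 5.9
position: [0.508, 0.3452, 0.033]
ee_rot: [0.0, 0.596, 0.803, 0.002]
contact_force: [-0.3, 0.3, -0.2]
width: 0.0302
```

```bash
python3 - <<'E'
from h import *
p,R,s=cur();print(p,s["width"],s["contact_force"],s["moment"])
b=manip.get_image("side")
f=lambda i,x,y,w,h,s:cv2.resize(i[y:y+h,x:x+w,::-1],None,fx=s,fy=s,interpolation=cv2.INTER_CUBIC)
o=f(b,263,332,80,75,7)
def mark(P,col):
    q=((proj("side",P)[0]-(263,332))*7).astype(int);cv2.circle(o,tuple(int(v) for v in q),3,col,-1)
u=R.as_matrix()
for d in(.016,.03):
    mark(p+u[:,0]*d,(0,255,0));mark(p+u[:,0]*d+u[:,2]*.025,(255,0,255))
mark([.4945,.3405,.036],(255,255,0))
cv2.imwrite("pics/c5.png",o)
E
```

```text
[0.508  0.3452 0.033 ] 0.030239830845964058 [-0.2997  0.2793 -0.1563] [ 0.0048 -0.0682  0.0095]
```

View pics/c5.png

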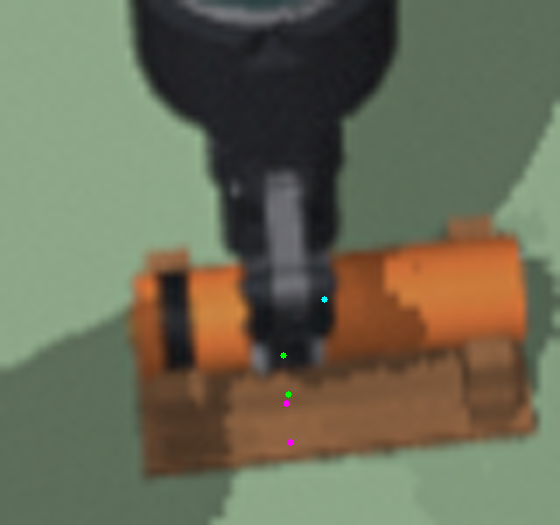

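Width is 30 mm, stopped by the cell, but the tips are about 24 mm higher than the nominal model says. Contact and picture agree on this. I'll open and go about 18 mm lower, watching the force.

Call:
send_rows --plan '[{"linear":[0,0,0],"delta_rot":[0,0,0],"fingers":0.06},{"linear":[0,0,0],"delta_rot":[0,0,0],"fingers":0.06},{"linear":[0,0,0],"delta_rot":[0,0,0],"fingers":0.06},{"linear":[0,0,0.003],"delta_rot":[0,0,0],"fingers":0.06},{"linear":[0,0,0.003],"delta_rot":[0,0,0],"fingers":0.06},{"linear":[0,0,0.002],"delta_rot":[0,0,0],"fingers":0.06},{"linear":[0,0,0],"delta_rot":[0,0,0],"fingers":0.06},{"linear":[0,0,0],"delta_rot":[0,0,0],"fingers":0.06}]'

```text
clock: 6.62
position: [0.508, 0.3453, 0.024]
ee_rot: [-0.0, 0.596, 0.803, 0.002]
contact_force: [-0.4, -0.7, 0.7]
width: 0.0598
```

Call:
send_rows --plan '[{"linear":[0,0,0.002],"delta_rot":[0,0,0],"fingers":0.06},{"linear":[0,0,0.002],"delta_rot":[0,0,0],"fingers":0.06},{"linear":[0,0,0],"delta_rot":[0,0,0],"fingers":0.06},{"linear":[0,0,0],"delta_rot":[0,0,0],"fingers":0.06}]'

```text
clock: 6.95
position: [0.508, 0.3453, 0.0194]
ee_rot: [-0.0, 0.596, 0.803, 0.002]
contact_force: [0.1, 0.3, 0.0]
width: 0.0601
```

Call:
send_rows --plan '[{"linear":[0,0,0.0025],"delta_rot":[0,0,0],"fingers":0.06},{"linear":[0,0,0.0015],"delta_rot":[0,0,0],"fingers":0.06},{"linear":[0,0,0],"delta_rot":[0,0,0],"fingers":0.06},{"linear":[0,0,0],"delta_rot":[0,0,0],"fingers":0.04},{"linear":[0,0,0],"delta_rot":[0,0,0],"fingers":0.036},{"linear":[0,0,0],"delta_rot":[0,0,0],"fingers":0.025},{"linear":[0,0,0],"delta_rot":[0,0,0],"fingers":0.02},{"linear":[0,0,0],"delta_rot":[0,0,0],"fingers":0.02},{"linear":[0,0,0],"delta_rot":[0,0,0],"fingers":0.02},{"linear":[0,0,0],"delta_rot":[0,0,0],"fingers":0.02}]' --force 60

```text
clock: 7.78
position: [0.5081, 0.3454, 0.0153]
ee_rot: [-0.0, 0.596, 0.803, 0.002]
contact_force: [0.5, -0.5, -0.8]
width: 0.0305
```

```bash
python3 - <<'E'
from h import *
p,R,s=cur();print(p,R.as_matrix()[:,2],s["width"],s["contact_force"],s["moment"])
plan(p+[0,0,.06],17,0,4,.02)
E
```

```text
[0.5081 0.3454 0.0153] [ 0.0028  0.0038 -1.    ] 0.03045573350394307 [ 0.475  -0.5316 -0.7898] [-0.0436 -0.0329 -0.0365]
[{"linear":[0.0,0.0001,-0.015],"delta_rot":[0.1,-0.0,-0.0],"fingers":0.02},{"linear":[0.0,0.0,-0.015],"delta_rot":[0.1,-0.0,-0.0],"fingers":0.02},{"linear":[0.0,0.0,-0.015],"delta_rot":[0.1,-0.0,-0.0],"fingers":0.02},{"linear":[0.0,0.0,-0.015],"delta_rot":[0.1,-0.0,-0.0],"fingers":0.02}]
```

```bash
cat >> h.py <<'E'
BAY=np.array([.5508,-.1324,.040]);YAW=4.8;OFF=.0145;H=.0207
def tcp(xm,y,zm,th):
    "minus end at tray coords (m; zm height above table)"
    t=np.radians(th);w=np.radians(YAW);ex=np.array([np.cos(w),np.sin(w),0]);ey=np.array([-np.sin(w),np.cos(w),0]);ez=np.array([0,0,1])
    M=BAY*[1,1,0]+xm*ex+y*ey+zm*ez
    return M+(.06+OFF)*(np.cos(t)*ex+np.sin(t)*ez)+H*(np.sin(t)*ex-np.cos(t)*ez)
def minus():
    p,R,s=cur();u=R.as_matrix();M=p-u[:,2]*H-u[:,1]*(.06+OFF)
    w=np.radians(YAW);d=M-BAY*[1,1,0]
    th=np.degrees(np.arcsin(u[2,1]));f=s["contact_force"];c,q=np.cos(w),np.sin(w)
    print("M tray mm",np.round(1e3*np.array([c*d[0]+q*d[1],-q*d[0]+c*d[1],d[2]]),1),"tilt",round(th,2),"yaw",round(np.degrees(np.arctan2(u[1,1],u[0,1])),2),"roll",round(np.degrees(np.arcsin(u[2,0])),2),"F lamp",np.round([c*f[0]+q*f[1],-q*f[0]+c*f[1],f[2]],1),"m",s["moment"],"w",round(s["width"],4),"t",s["clock"])
E
python3 - <<'E'
from h import *
st=plan(cur()[0]+[0,0,.13],17,0,4,.02)
t=tcp(-.035,0,.115,16);print(t)
plan(t,4.8,16,12,.02,st)
E
```

```text
[{"linear":[0.0001,0.0001,-0.0325],"delta_rot":[0.1,-0.0,-0.0],"fingers":0.02},{"linear":[0.0001,0.0001,-0.0325],"delta_rot":[0.1,-0.0,-0.0],"fingers":0.02},{"linear":[0.0,0.0001,-0.0325],"delta_rot":[0.1,-0.0,-0.0],"fingers":0.02},{"linear":[0.0,0.0,-0.0325],"delta_rot":[0.1,-0.0,-0.0],"fingers":0.02}]
[ 0.593  -0.1289  0.1156]
[{"linear":[-0.0399,-0.0048,0.0025],"delta_rot":[-1.3,-0.1,1.0],"fingers":0.02},{"linear":[-0.0399,-0.0041,0.0025],"delta_rot":[-1.3,-0.1,1.0],"fingers":0.02},{"linear":[-0.04,-0.0035,0.0025],"delta_rot":[-1.3,-0.1,1.0],"fingers":0.02},{"linear":[-0.04,-0.0029,0.0025],"delta_rot":[-1.3,-0.1,1.0],"fingers":0.02},{"linear":[-0.0401,-0.0022,0.0025],"delta_rot":[-1.3,-0.1,1.0],"fingers":0.02},{"linear":[-0.0401,-0.0016,0.0026],"delta_rot":[-1.3,-0.1,1.0],"fingers":0.02},{"linear":[-0.0401,-0.0009,0.0027],"delta_rot":[-1.3,-0.1,1.0],"fingers":0.02},{"linear":[-0.0401,-0.0003,0.0028],"delta_rot":[-1.3,-0.1,1.0],"fingers":0.02},{"linear":[-0.0401,0.0004,0.0029],"delta_rot":[-1.3,-0.1,1.0],"fingers":0.02},{"linear":[-0.0401,0.001,0.003],"delta_rot":[-1.3,-0.1,1.0],"fingers":0.02},{"linear":[-0.0401,0.0017,0.0031],"delta_rot":[-1.3,-0.1,1.0],"fingers":0.02},{"linear":[-0.04,0.0023,0.0032],"delta_rot":[-1.3,-0.1,1.0],"fingers":0.02}]
```

Call:
send_rows --plan '[{"linear":[0,0,-0.01],"delta_rot":[0,0,0],"fingers":0.02},{"linear":[0,0,-0.02],"delta_rot":[0,0,0],"fingers":0.02},{"linear":[0,0,-0.03],"delta_rot":[0,0,0],"fingers":0.02},{"linear":[0,0,-0.03],"delta_rot":[0,0,0],"fingers":0.02},{"linear":[0,0,-0.02],"delta_rot":[0,0,0],"fingers":0.02},{"linear":[0,0,-0.01],"delta_rot":[0,0,0],"fingers":0.02},{"linear":[0,0,0],"delta_rot":[0,0,0],"fingers":0.02}]'

```text
clock: 8.37
position: [0.5052, 0.3435, 0.1401]
ee_rot: [-0.002, 0.596, 0.803, -0.002]
contact_force: [0.4, 1.4, -3.1]
width: 0.0303
```

Call:
send_rows --plan '[{"linear":[-0.02,-0.003,0],"delta_rot":[-1,0,0.5],"fingers":0.02},{"linear":[-0.03,-0.003,0],"delta_rot":[-1.3,0,1],"fingers":0.02},{"linear":[-0.036,-0.003,0],"delta_rot":[-1.3,0,1],"fingers":0.02},{"linear":[-0.036,-0.003,0],"delta_rot":[-1.3,0,1],"fingers":0.02},{"linear":[-0.036,-0.003,0],"delta_rot":[-1.3,0,1],"fingers":0.02},{"linear":[-0.036,-0.002,0],"delta_rot":[-1.3,0,1],"fingers":0.02},{"linear":[-0.036,-0.001,0],"delta_rot":[-1.3,0,1],"fingers":0.02},{"linear":[-0.036,0,0],"delta_rot":[-1.3,0,1],"fingers":0.02},{"linear":[-0.036,0,0],"delta_rot":[-1.3,0,1],"fingers":0.02},{"linear":[-0.036,0,0],"delta_rot":[-1.3,0,1],"fingers":0.02},{"linear":[-0.02,0,0],"delta_rot":[-1,0,0.5],"fingers":0.02},{"linear":[-0.01,0,0],"delta_rot":[0,0,0],"fingers":0.02}]'

```text
clock: 9.37
position: [0.5601, -0.0309, 0.1287]
ee_rot: [0.068, 0.659, 0.743, 0.096]
contact_force: [-0.3, 0.1, -1.7]
width: 0.0303
```

```bash
python3 - <<'E'
from h import *
minus();print(cur()[0])
plan(tcp(-.035,0,.095,16),4.8,16,8,.02)
E
```

```text
M tray mm [-59.4  97.3 131.5] tilt 13.43 yaw 6.63 roll 1.5 F lamp [-0.3  0.1 -1.7] m [-0.0723  0.1705 -0.012 ] w 0.0303 t 9.3667
[ 0.5601 -0.0309  0.1287]
[{"linear":[-0.0128,0.0016,0.0043],"delta_rot":[-0.3,-0.3,0.2],"fingers":0.02},{"linear":[-0.0127,0.0017,0.0044],"delta_rot":[-0.3,-0.3,0.2],"fingers":0.02},{"linear":[-0.0127,0.0017,0.0044],"delta_rot":[-0.3,-0.3,0.2],"fingers":0.02},{"linear":[-0.0127,0.0017,0.0045],"delta_rot":[-0.3,-0.3,0.2],"fingers":0.02},{"linear":[-0.0127,0.0017,0.0046],"delta_rot":[-0.3,-0.3,0.2],"fingers":0.02},{"linear":[-0.0126,0.0017,0.0046],"delta_rot":[-0.3,-0.3,0.2],"fingers":0.02},{"linear":[-0.0126,0.0018,0.0047],"delta_rot":[-0.3,-0.3,0.2],"fingers":0.02},{"linear":[-0.0126,0.0018,0.0048],"delta_rot":[-0.3,-0.3,0.2],"fingers":0.02}]
```

Call:
send_rows --plan '[{"linear":[-0.012,0.0015,0.003],"delta_rot":[-0.3,-0.3,0.2],"fingers":0.02},{"linear":[-0.012,0.0015,0.003],"delta_rot":[-0.3,-0.3,0.2],"fingers":0.02},{"linear":[-0.012,0.0015,0.003],"delta_rot":[-0.3,-0.3,0.2],"fingers":0.02},{"linear":[-0.012,0.0015,0.003],"delta_rot":[-0.3,-0.3,0.2],"fingers":0.02},{"linear":[-0.012,0.0015,0.003],"delta_rot":[-0.3,-0.3,0.2],"fingers":0.02},{"linear":[-0.012,0.0015,0.003],"delta_rot":[-0.3,-0.3,0.2],"fingers":0.02},{"linear":[-0.01,0.0015,0.003],"delta_rot":[-0.3,-0.3,0.2],"fingers":0.02},{"linear":[-0.005,0.001,0.003],"delta_rot":[-0.2,-0.2,0.2],"fingers":0.02},{"linear":[0,0,0],"delta_rot":[0,0,0],"fingers":0.02},{"linear":[0,0,0],"delta_rot":[0,0,0],"fingers":0.02}]'

```text
clock: 10.2
position: [0.5865, -0.124, 0.1012]
ee_rot: [0.094, 0.672, 0.728, 0.097]
contact_force: [1.2, 0.2, -3.0]
width: 0.0303
```

```bash
python3 - <<'E'
from h import *
minus();print(cur()[0])
plan(tcp(-.035,0,.095,16),4.8,16,3,.02)
E
```

```text
M tray mm [-41.1   5.7 101.2] tilt 15.54 yaw 4.69 roll -0.36 F lamp [ 1.2  0.1 -3. ] m [0.0031 0.2057 0.045 ] w 0.0303 t 10.2
[ 0.5865 -0.124   0.1012]
[{"linear":[-0.0018,0.0014,0.0023],"delta_rot":[-0.2,0.1,-0.0],"fingers":0.02},{"linear":[-0.0018,0.0014,0.0023],"delta_rot":[-0.2,0.1,-0.0],"fingers":0.02},{"linear":[-0.0018,0.0014,0.0023],"delta_rot":[-0.2,0.1,-0.0],"fingers":0.02}]
```

Call:
send_rows --plan '[{"linear":[-0.002,0.0014,0.002],"delta_rot":[-0.2,0.1,0],"fingers":0.02},{"linear":[-0.002,0.0014,0.002],"delta_rot":[-0.2,0.1,0],"fingers":0.02},{"linear":[-0.001,0.0014,0.002],"delta_rot":[0,0,0],"fingers":0.02},{"linear":[0,0,0],"delta_rot":[0,0,0],"fingers":0.02}]'

```text
clock: 10.53
position: [0.593, -0.1275, 0.0965]
ee_rot: [0.095, 0.671, 0.729, 0.102]
contact_force: [0.3, 0.6, -2.4]
width: 0.0302
```

```bash
cat > ov.py <<'E'
from h import *
def ov(name):
    minus();p,R,s=cur();u=R.as_matrix();M=p-u[:,2]*H-u[:,1]*(.06+OFF)
    a=u[:,1];ang=np.linspace(0,2*np.pi,60)
    ring=lambda k,r:M+a*k+r*(np.cos(ang)[:,None]*u[:,0]+np.sin(ang)[:,None]*u[:,2])
    w=np.radians(YAW);E=np.array([[np.cos(w),np.sin(w),0],[-np.sin(w),np.cos(w),0],[0,0,1]])
    T=lambda L:BAY*[1,1,0]+np.array(L)@E
    hood=T([[-.048,-.029,.071],[-.048,.029,.071],[-.074,.029,.071],[-.074,-.029,.071]])
    stop=T([[.06,-.0245,.048],[.06,.0245,.048],[.068,.0245,.048],[.068,-.0245,.048]])
    outs=[]
    for c,(x,y,ww,hh),f in(("top",(300,180,75,110),5),("side",(245,160,140,95),5)):
        im=manip.get_image(c)[:,:,::-1][y:y+hh,x:x+ww];o=cv2.resize(im,None,fx=f,fy=f,interpolation=cv2.INTER_CUBIC)
        for P,col in((ring(0,.016),(255,255,0)),(ring(.117,.016),(255,0,255)),(hood,(0,0,255)),(stop,(0,0,255))):
            q=((proj(c,P)-(x,y)+.5)*f).astype(np.int32);cv2.polylines(o,[q.reshape(-1,1,2)],True,col,1)
        outs.append(o)
    h=max(o.shape[0] for o in outs);W=np.zeros((h,sum(o.shape[1] for o in outs),3),np.uint8);x=0
    for o in outs:W[:o.shape[0],x:x+o.shape[1]]=o;x+=o.shape[1]
    k=min(800/W.shape[1],1);cv2.imwrite(name,cv2.resize(W,None,fx=k,fy=k,interpolation=cv2.INTER_AREA))
E
python3 -c "
from ov import *
ov('pics/o1.png')"
```

```text
M tray mm [-34.9   1.5  95.9] tilt 15.99 yaw 4.77 roll -0.11 F lamp [ 0.3  0.6 -2.4] m [-0.001   0.2179  0.0114] w 0.0302 t 10.5333
```

View pics/o1.png

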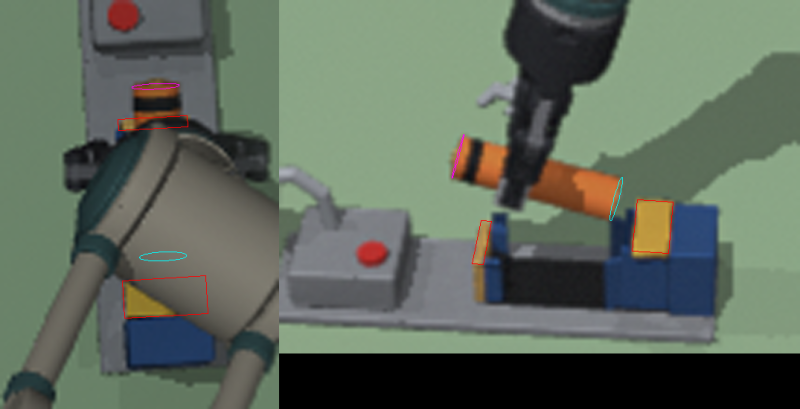

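Overlay: in both views the held cell's ends fall on the predicted rings, and the hood and stop outlines fit. The only correction needed is 1.5 mm sideways. Next I descend to just in front of the hood.

```bash
python3 - <<'E'
from h import *
plan(tcp(-.040,0,.052,16),4.8,16,8,.02)
E
```

```text
[{"linear":[-0.0002,-0.0021,0.0051],"delta_rot":[-0.0,0.0,-0.0],"fingers":0.02},{"linear":[-0.0002,-0.0021,0.0051],"delta_rot":[-0.0,0.0,-0.0],"fingers":0.02},{"linear":[-0.0002,-0.0021,0.0051],"delta_rot":[-0.0,0.0,-0.0],"fingers":0.02},{"linear":[-0.0002,-0.0021,0.0051],"delta_rot":[-0.0,0.0,-0.0],"fingers":0.02},{"linear":[-0.0002,-0.0021,0.0051],"delta_rot":[-0.0,0.0,-0.0],"fingers":0.02},{"linear":[-0.0002,-0.0021,0.0051],"delta_rot":[-0.0,0.0,-0.0],"fingers":0.02},{"linear":[-0.0002,-0.0021,0.0051],"delta_rot":[-0.0,0.0,-0.0],"fingers":0.02},{"linear":[-0.0002,-0.0021,0.0051],"delta_rot":[-0.0,0.0,-0.0],"fingers":0.02}]
```

Call:
send_rows --plan '[{"linear":[-0.0002,-0.0018,0.0045],"delta_rot":[0,0,0],"fingers":0.02},{"linear":[-0.0002,-0.0018,0.0045],"delta_rot":[0,0,0],"fingers":0.02},{"linear":[-0.0002,-0.0018,0.0045],"delta_rot":[0,0,0],"fingers":0.02},{"linear":[-0.0002,-0.0018,0.0045],"delta_rot":[0,0,0],"fingers":0.02},{"linear":[-0.0002,-0.0018,0.0045],"delta_rot":[0,0,0],"fingers":0.02},{"linear":[-0.0002,-0.0018,0.0045],"delta_rot":[0,0,0],"fingers":0.02},{"linear":[0,-0.0012,0.003],"delta_rot":[0,0,0],"fingers":0.02},{"linear":[0,0,0.001],"delta_rot":[0,0,0],"fingers":0.02},{"linear":[0,0,0],"delta_rot":[0,0,0],"fingers":0.02},{"linear":[0,0,0],"delta_rot":[0,0,0],"fingers":0.02}]'

```text
clock: 11.47
position: [0.5885, -0.1281, 0.0591]
ee_rot: [0.094, 0.67, 0.729, 0.101]
contact_force: [0.6, 0.1, -2.5]
width: 0.0303
```

```bash
python3 - <<'E'
from h import *
minus()
plan(tcp(-.040,0,.0483,16),4.8,16,3,.02)
E
```

```text
M tray mm [-39.4   1.2  58.6] tilt 15.87 yaw 4.8 roll -0.04 F lamp [ 0.6  0.  -2.5] m [-0.0197  0.2195  0.0114] w 0.0303 t 11.4667
[{"linear":[-0.0004,-0.0011,0.0032],"delta_rot":[-0.0,0.0,0.0],"fingers":0.02},{"linear":[-0.0004,-0.0011,0.0032],"delta_rot":[-0.0,0.0,0.0],"fingers":0.02},{"linear":[-0.0004,-0.0011,0.0032],"delta_rot":[-0.0,0.0,0.0],"fingers":0.02}]
```

Call:
send_rows --plan '[{"linear":[-0.0005,-0.001,0.0025],"delta_rot":[0,0,0],"fingers":0.02},{"linear":[-0.0005,-0.001,0.0025],"delta_rot":[0,0,0],"fingers":0.02},{"linear":[-0.0003,-0.001,0.0025],"delta_rot":[0,0,0],"fingers":0.02},{"linear":[0,0,0],"delta_rot":[0,0,0],"fingers":0.02},{"linear":[0,0,0],"delta_rot":[0,0,0],"fingers":0.02}]'

```text
clock: 11.88
position: [0.5886, -0.1299, 0.0512]
ee_rot: [0.095, 0.67, 0.729, 0.102]
contact_force: [0.4, 0.4, -2.1]
width: 0.0302
```

```bash
python3 - <<'E'
from h import *
minus()
plan(tcp(-.049,0,.0457,16),4.8,16,5,.02)
E
```

```text
M tray mm [-39.5  -0.7  50.6] tilt 15.98 yaw 4.82 roll -0.1 F lamp [ 0.4  0.4 -2.1] m [ 0.0235  0.2224 -0.0396] w 0.0302 t 11.8833
[{"linear":[0.0001,-0.0021,0.0004],"delta_rot":[-0.0,0.0,0.0],"fingers":0.02},{"linear":[0.0001,-0.0021,0.0004],"delta_rot":[-0.0,0.0,0.0],"fingers":0.02},{"linear":[0.0001,-0.0021,0.0004],"delta_rot":[-0.0,0.0,0.0],"fingers":0.02},{"linear":[0.0001,-0.0021,0.0004],"delta_rot":[-0.0,0.0,0.0],"fingers":0.02},{"linear":[0.0001,-0.0021,0.0004],"delta_rot":[-0.0,0.0,0.0],"fingers":0.02}]
```

Call:
send_rows --plan '[{"linear":[0.0003,0.0005,0.002],"delta_rot":[0,0,0],"fingers":0.02},{"linear":[0,0,0],"delta_rot":[0,0,0],"fingers":0.02},{"linear":[0,-0.002,0.0003],"delta_rot":[0,0,0],"fingers":0.02},{"linear":[0,-0.002,0.0003],"delta_rot":[0,0,0],"fingers":0.02},{"linear":[0,-0.002,0.0002],"delta_rot":[0,0,0],"fingers":0.02},{"linear":[0,0,0],"delta_rot":[0,0,0],"fingers":0.02},{"linear":[0,0,0],"delta_rot":[0,0,0],"fingers":0.02}]'

```text
clock: 12.47
position: [0.5837, -0.13, 0.0468]
ee_rot: [0.095, 0.67, 0.729, 0.102]
contact_force: [-0.3, 0.1, -2.3]
width: 0.03
```

```bash
python3 - <<'E'
from h import *
minus()
plan(tcp(-.051,0,.045,16),4.8,16,3,.02)
E
```

```text
M tray mm [-44.4  -0.4  46.1] tilt 16.0 yaw 4.83 roll -0.11 F lamp [-0.3  0.2 -2.3] m [-0.0579  0.2017  0.0685] w 0.03 t 12.4667
[{"linear":[0.0001,-0.0022,-0.0002],"delta_rot":[-0.0,0.0,0.0],"fingers":0.02},{"linear":[0.0001,-0.0022,-0.0002],"delta_rot":[-0.0,0.0,0.0],"fingers":0.02},{"linear":[0.0001,-0.0022,-0.0002],"delta_rot":[-0.0,0.0,0.0],"fingers":0.02}]
```

Call:
send_rows --plan '[{"linear":[0,-0.0015,0],"delta_rot":[0,0,0],"fingers":0.02},{"linear":[0,-0.0015,0],"delta_rot":[0,0,0],"fingers":0.02},{"linear":[0,-0.0015,0],"delta_rot":[0,0,0],"fingers":0.02},{"linear":[0,0,0],"delta_rot":[0,0,0],"fingers":0.02},{"linear":[0,0,0],"delta_rot":[0,0,0],"fingers":0.02}]'

```text
clock: 12.88
position: [0.5788, -0.1305, 0.0456]
ee_rot: [0.095, 0.67, 0.729, 0.102]
contact_force: [0.2, 0.4, -2.7]
width: 0.0305
```

```bash
python3 - <<'E'
from h import *
minus()
E
```

```text
M tray mm [-49.2  -0.4  44.9] tilt 16.01 yaw 4.82 roll -0.12 F lamp [ 0.3  0.4 -2.7] m [-0.0286  0.2427  0.0362] w 0.0305 t 12.8833
```

Call:
send_rows --plan '[{"linear":[0,-0.0015,0],"delta_rot":[0,0,0],"fingers":0.02},{"linear":[0,-0.0015,0.0003],"delta_rot":[0,0,0],"fingers":0.02},{"linear":[0,0,0],"delta_rot":[0,0,0],"fingers":0.02},{"linear":[0,0,0],"delta_rot":[0,0,0],"fingers":0.02}]'

```text
clock: 13.22
position: [0.5759, -0.1308, 0.0444]
ee_rot: [0.095, 0.67, 0.729, 0.102]
contact_force: [-0.5, -0.2, -1.8]
width: 0.0304
```

```bash
python3 - <<'E'
from h import *
minus()
E
```

```text
M tray mm [-52.2  -0.5  43.8] tilt 16.03 yaw 4.82 roll -0.13 F lamp [-0.5 -0.2 -1.8] m [ 0.0039  0.2116 -0.0387] w 0.0304 t 13.2167
```

Contact is expected near here, so I'll use smaller steps.

Call:
send_rows --plan '[{"linear":[0,-0.0015,0],"delta_rot":[0,0,0],"fingers":0.02},{"linear":[0,-0.001,0],"delta_rot":[0,0,0],"fingers":0.02},{"linear":[0,0,0],"delta_rot":[0,0,0],"fingers":0.02}]'

```text
clock: 13.47
position: [0.5739, -0.1311, 0.044]
ee_rot: [0.096, 0.67, 0.729, 0.102]
contact_force: [0.1, -0.0, -2.0]
width: 0.0305
```

```bash
python3 - <<'E'
from h import *
minus()
E
```

```text
M tray mm [-54.2  -0.6  43.2] tilt 16.09 yaw 4.81 roll -0.15 F lamp [ 0.1 -0.  -2. ] m [0.0059 0.1041 0.0082] w 0.0305 t 13.4667
```

Call:
send_rows --plan '[{"linear":[0,-0.0015,0],"delta_rot":[0,0,0],"fingers":0.02},{"linear":[0,-0.001,0],"delta_rot":[0,0,0],"fingers":0.02},{"linear":[0,0,0],"delta_rot":[0,0,0],"fingers":0.02}]'

```text
clock: 13.72
position: [0.5737, -0.1315, 0.0444]
ee_rot: [0.098, 0.671, 0.728, 0.104]
contact_force: [2.4, 0.3, -2.9]
width: 0.0303
```

```bash
python3 - <<'E'
from h import *
minus()
E
```

```text
M tray mm [-54.4  -0.9  43.3] tilt 16.37 yaw 4.69 roll -0.17 F lamp [ 2.5  0.1 -2.9] m [0.0868 0.0092 0.0097] w 0.0303 t 13.7167
```

Contact found (Fx 2.4 N at face x≈-54). Now I press in with larger commands.

Call:
send_rows --plan '[{"linear":[0,-0.003,0.0003],"delta_rot":[0.3,0,0],"fingers":0.02},{"linear":[0,-0.003,0.0003],"delta_rot":[0.3,0,0],"fingers":0.02},{"linear":[0,-0.003,0.0003],"delta_rot":[0.3,0,0],"fingers":0.02}]'

```text
clock: 13.97
position: [0.5695, -0.1328, 0.0433]
ee_rot: [0.096, 0.673, 0.727, 0.1]
contact_force: [6.8, 4.4, -0.2]
width: 0.0306
```

```bash
python3 - <<'E'
from h import *
minus()
E
```

```text
M tray mm [-58.7  -1.4  42.8] tilt 15.95 yaw 4.49 roll -0.25 F lamp [ 7.2  3.8 -0.2] m [ 0.7342 -0.8809 -0.1146] w 0.0306 t 13.9667
```

Call:
send_rows --plan '[{"linear":[0.0015,-0.003,0.0003],"delta_rot":[0.2,0,0],"fingers":0.02},{"linear":[0.0015,-0.003,0.0003],"delta_rot":[0.2,0,0],"fingers":0.02}]'

```text
clock: 14.13
position: [0.5696, -0.1325, 0.0441]
ee_rot: [0.099, 0.673, 0.726, 0.1]
contact_force: [6.8, 1.5, -0.8]
width: 0.0305
```

```bash
python3 - <<'E'
from h import *
minus()
E
```

```text
M tray mm [-58.6  -1.   43.2] tilt 16.22 yaw 4.42 roll -0.55 F lamp [ 6.9  0.9 -0.8] m [ 0.0977 -0.9152  0.0077] w 0.0305 t 14.1333
```

Call:
send_rows --plan '[{"linear":[0.001,-0.005,0.0005],"delta_rot":[0.4,0.2,-0.1],"fingers":0.02},{"linear":[0.001,-0.005,0.0005],"delta_rot":[0.4,0.2,-0.1],"fingers":0.02}]'

```text
clock: 14.3
position: [0.5671, -0.1331, 0.044]
ee_rot: [0.099, 0.673, 0.726, 0.1]
contact_force: [8.9, 4.8, 0.5]
width: 0.0302
```

```bash
python3 - <<'E'
from h import *
minus()
E
```

```text
M tray mm [-61.1  -1.4  43.1] tilt 16.21 yaw 4.48 roll -0.49 F lamp [9.2 4.1 0.5] m [ 0.7756 -1.3528 -0.0116] w 0.0302 t 14.3
```

```bash
python3 - <<'E'
from h import *
plan(tcp(-.064,0.0,.042,9),4.8,9,5,.02)
E
```

```text
[{"linear":[0.0004,-0.0013,0.0019],"delta_rot":[1.4,0.1,-0.1],"fingers":0.02},{"linear":[0.0004,-0.0012,0.0019],"delta_rot":[1.4,0.1,-0.1],"fingers":0.02},{"linear":[0.0004,-0.0012,0.0019],"delta_rot":[1.4,0.1,-0.1],"fingers":0.02},{"linear":[0.0004,-0.0011,0.002],"delta_rot":[1.4,0.1,-0.1],"fingers":0.02},{"linear":[0.0004,-0.0011,0.002],"delta_rot":[1.4,0.1,-0.1],"fingers":0.02}]
```

Call:
send_rows --plan '[{"linear":[0.0015,-0.005,0.002],"delta_rot":[1.4,0.2,-0.1],"fingers":0.02},{"linear":[0.0015,-0.005,0.002],"delta_rot":[1.4,0.2,-0.1],"fingers":0.02},{"linear":[0.0015,-0.0055,0.002],"delta_rot":[1.4,0.2,-0.1],"fingers":0.02}]'

```text
clock: 14.55
position: [0.5663, -0.1332, 0.0407]
ee_rot: [0.083, 0.675, 0.728, 0.083]
contact_force: [10.4, 4.6, -1.3]
width: 0.0304
```

```bash
python3 - <<'E'
from h import *
minus()
E
```

```text
M tray mm [-61.9  -1.3  43.4] tilt 13.47 yaw 4.38 roll -0.47 F lamp [10.7  3.7 -1.3] m [ 0.5386 -1.5035 -0.103 ] w 0.0304 t 14.55
```

Call:
send_rows --plan '[{"linear":[0.003,-0.006,0.0025],"delta_rot":[2,0.3,0.1],"fingers":0.02},{"linear":[0.003,-0.006,0.0025],"delta_rot":[2,0.3,0.1],"fingers":0.02}]'

```text
clock: 14.72
position: [0.5663, -0.1326, 0.0378]
ee_rot: [0.066, 0.678, 0.729, 0.065]
contact_force: [9.6, -1.1, -3.7]
width: 0.0302
```

```bash
python3 - <<'E'
from h import *
minus()
E
```

```text
M tray mm [-61.6  -0.5  44.4] tilt 10.65 yaw 4.15 roll -0.5 F lamp [ 9.5 -1.9 -3.7] m [-0.2673 -1.5808  0.0922] w 0.0302 t 14.7167
```

Call:
send_rows --plan '[{"linear":[0.002,-0.007,0.003],"delta_rot":[0.7,0.3,0.3],"fingers":0.02},{"linear":[0.002,-0.007,0.003],"delta_rot":[0.7,0.3,0.3],"fingers":0.02}]'

```text
clock: 14.88
position: [0.5665, -0.1339, 0.0344]
ee_rot: [0.066, 0.682, 0.725, 0.065]
contact_force: [10.0, 1.9, 3.9]
width: 0.0302
```

```bash
python3 - <<'E'
from h import *
minus()
E
```

```text
M tray mm [-61.5  -0.9  41.1] tilt 10.58 yaw 3.53 roll -0.41 F lamp [10.2  1.1  3.9] m [ 0.3267 -1.2525 -0.0478] w 0.0302 t 14.8833
```

Call:
send_rows --plan '[{"linear":[0.0025,-0.008,0],"delta_rot":[0.5,0.2,-0.6],"fingers":0.02},{"linear":[0.0025,-0.008,0],"delta_rot":[0.5,0.2,-0.6],"fingers":0.02},{"linear":[0.0025,-0.008,0],"delta_rot":[0.5,0.2,-0.6],"fingers":0.02}]'

```text
clock: 15.13
position: [0.5628, -0.1328, 0.0381]
ee_rot: [0.072, 0.673, 0.733, 0.068]
contact_force: [13.9, 4.9, -0.8]
width: 0.0301
```

```bash
python3 - <<'E'
from h import *
minus()
E
```

```text
M tray mm [-65.2  -1.4  43.7] tilt 11.34 yaw 5.02 roll -0.85 F lamp [14.2  3.7 -0.8] m [ 0.8154 -2.098  -0.1072] w 0.0301 t 15.1333
```

Call:
send_rows --plan '[{"linear":[0.0025,-0.0065,0.003],"delta_rot":[2.5,0.4,0],"fingers":0.02},{"linear":[0.0025,-0.0065,0.003],"delta_rot":[2.5,0.4,0],"fingers":0.02}]'

```text
clock: 15.3
position: [0.5636, -0.1325, 0.0353]
ee_rot: [0.051, 0.676, 0.734, 0.047]
contact_force: [12.6, 1.3, -5.5]
width: 0.0302
```

```bash
python3 - <<'E'
from h import *
minus()
E
```

```text
M tray mm [-63.9  -0.9  45.6] tilt 7.9 yaw 4.77 roll -0.65 F lamp [12.7  0.3 -5.5] m [ 0.2518 -2.1382  0.0654] w 0.0302 t 15.3
```

Call:
send_rows --plan '[{"linear":[0.0025,-0.0075,0.005],"delta_rot":[1.5,0.4,0],"fingers":0.02},{"linear":[0.0025,-0.0075,0.005],"delta_rot":[1.5,0.4,0],"fingers":0.02}]'

```text
clock: 15.47
position: [0.5646, -0.1326, 0.0287]
ee_rot: [0.041, 0.677, 0.734, 0.039]
contact_force: [11.5, 1.9, 4.0]
width: 0.0305
```

```bash
python3 - <<'E'
from h import *
minus()
E
```

```text
M tray mm [-62.6  -0.9  40.9] tilt 6.45 yaw 4.65 roll -0.46 F lamp [11.6  1.   4. ] m [ 0.2433 -1.2962 -0.0174] w 0.0305 t 15.4667
```

Call:
send_rows --plan '[{"linear":[0.003,-0.0095,-0.001],"delta_rot":[0.6,0.3,-0.2],"fingers":0.02},{"linear":[0.003,-0.009,-0.001],"delta_rot":[0.6,0.3,-0.2],"fingers":0.02}]'

```text
clock: 15.63
position: [0.5618, -0.1323, 0.0331]
ee_rot: [0.045, 0.675, 0.736, 0.041]
contact_force: [14.8, 1.3, -4.3]
width: 0.0302
```

```bash
python3 - <<'E'
from h import *
minus()
E
```

```text
M tray mm [-65.5  -0.9  44.7] tilt 6.95 yaw 4.99 roll -0.56 F lamp [14.8  0.1 -4.3] m [ 0.2592 -2.3672 -0.0084] w 0.0302 t 15.6333
```

Call:
send_rows --plan '[{"linear":[0.003,-0.008,0.004],"delta_rot":[2.5,0.3,0],"fingers":0.02},{"linear":[0.003,-0.0085,0.004],"delta_rot":[2.5,0.3,0],"fingers":0.02}]'

```text
clock: 15.8
position: [0.5616, -0.1325, 0.0289]
ee_rot: [0.027, 0.677, 0.736, 0.02]
contact_force: [14.4, -0.9, -4.8]
width: 0.0305
```

```bash
python3 - <<'E'
from h import *
minus()
E
```

```text
M tray mm [-65.   -0.8  44.6] tilt 3.81 yaw 4.81 roll -0.7 F lamp [14.3 -2.1 -4.8] m [ 0.1398 -2.3037  0.0506] w 0.0305 t 15.8
```

Call:
send_rows --plan '[{"linear":[0.0025,-0.0085,0.004],"delta_rot":[2,0.4,0],"fingers":0.02},{"linear":[0.002,-0.0085,0.005],"delta_rot":[2,0.4,0],"fingers":0.02}]'

```text
clock: 15.97
position: [0.5615, -0.133, 0.0235]
ee_rot: [0.013, 0.678, 0.735, 0.007]
contact_force: [12.1, 2.9, 1.1]
width: 0.0306
```

```bash
python3 - <<'E'
from h import *
minus()
E
```

```text
M tray mm [-64.4  -1.   42.1] tilt 1.61 yaw 4.63 roll -0.5 F lamp [12.3  1.9  1.1] m [ 0.5333 -1.7939 -0.1238] w 0.0306 t 15.9667
```

Call:
send_rows --plan '[{"linear":[0.002,-0.006,0.002],"delta_rot":[2,0.4,-0.1],"fingers":0.02},{"linear":[0.001,-0.004,0.0015],"delta_rot":[1.2,0.4,-0.1],"fingers":0.02}]'

```text
clock: 16.13
position: [0.5639, -0.1326, 0.0229]
ee_rot: [-0.001, 0.678, 0.735, -0.002]
contact_force: [6.1, 2.1, 1.1]
width: 0.0303
```

```bash
python3 - <<'E'
from h import *
minus()
E
```

```text
M tray mm [-61.3  -1.1  43.9] tilt -0.28 yaw 4.68 roll -0.05 F lamp [6.2 1.6 1.1] m [ 0.3814 -0.8337 -0.1796] w 0.0303 t 16.1333
```

Call:
send_rows --plan '[{"linear":[0.001,-0.001,0.002],"delta_rot":[0,0,0],"fingers":0.02},{"linear":[0.001,-0.001,0.002],"delta_rot":[0,0,0],"fingers":0.02}]'

```text
clock: 16.3
position: [0.564, -0.1325, 0.0211]
ee_rot: [0.001, 0.677, 0.736, -0.003]
contact_force: [1.3, 0.8, 8.0]
width: 0.0303
```

```bash
python3 -c "
from ov import *
ov('pics/o2.png')"
```

```text
M tray mm [-61.3  -1.1  42. ] tilt -0.14 yaw 4.77 roll -0.27 F lamp [1.3 0.6 8. ] m [-0.0093 -0.0459  0.0308] w 0.0303 t 16.3
```

View pics/o2.png

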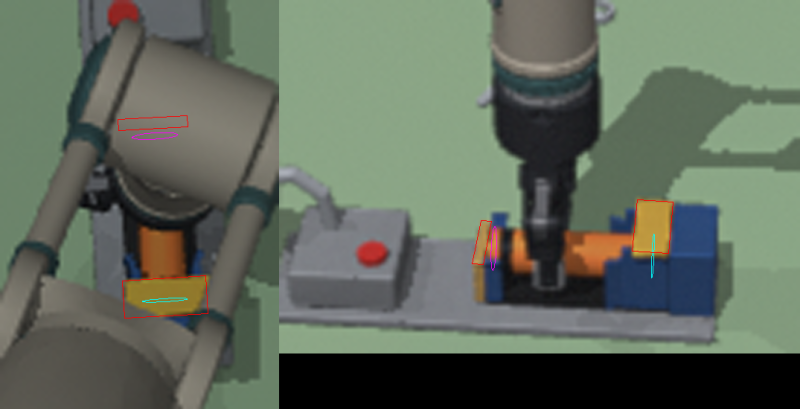

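Side view: the cell looks level in the tray, with the nub end behind the stop and the minus end under the hood. Fx is balanced by the stop and the saddles carry the load. Now I relax and release.

Call:
send_rows --plan '[{"linear":[0,0,0],"delta_rot":[0,0,0],"fingers":0.02},{"linear":[0,0,0],"delta_rot":[0,0,0],"fingers":0.05},{"linear":[0,0,0],"delta_rot":[0,0,0],"fingers":0.055},{"linear":[0,0,0],"delta_rot":[0,0,0],"fingers":0.06},{"linear":[0,0,0],"delta_rot":[0,0,0],"fingers":0.06},{"linear":[0,0,0],"delta_rot":[0,0,0],"fingers":0.06},{"linear":[0,0,0],"delta_rot":[0,0,0],"fingers":0.06}]'

```text
clock: 16.98
position: [0.5597, -0.1328, 0.0197]
ee_rot: [-0.001, 0.677, 0.736, -0.005]
contact_force: [-0.6, 1.0, 0.3]
width: 0.06
```

Call:
send_rows --plan '[{"linear":[0,0,-0.005],"delta_rot":[0,0,0],"fingers":0.06},{"linear":[0,0,-0.01],"delta_rot":[0,0,0],"fingers":0.06},{"linear":[0,0,-0.02],"delta_rot":[0,0,0],"fingers":0.06},{"linear":[0,0,-0.03],"delta_rot":[0,0,0],"fingers":0.06},{"linear":[0,0,-0.03],"delta_rot":[0,0,0],"fingers":0.06},{"linear":[0.02,0,-0.03],"delta_rot":[0,0,0],"fingers":0.06},{"linear":[0.035,0,-0.02],"delta_rot":[0,0,0],"fingers":0.06},{"linear":[0.035,0,0],"delta_rot":[0,0,0],"fingers":0.06},{"linear":[0.035,0,0],"delta_rot":[0,0,0],"fingers":0.06},{"linear":[0.035,0,0],"delta_rot":[0,0,0],"fingers":0.06},{"linear":[0.02,0,0],"delta_rot":[0,0,0],"fingers":0.06},{"linear":[0,0,0],"delta_rot":[0,0,0],"fingers":0.06}]'

```text
clock: 17.98
position: [0.5483, 0.0522, 0.1824]
ee_rot: [0.003, 0.679, 0.734, -0.0]
contact_force: [-0.3, -0.3, -0.4]
width: 0.06
```

```bash
python3 - <<'E'
from h import *
a=manip.get_image("top");b=manip.get_image("side");print(cur()[0],cur()[2]["contact_force"])
f=lambda i,x,y,w,h,s:cv2.resize(i[y:y+h,x:x+w,::-1],None,fx=s,fy=s,interpolation=cv2.INTER_CUBIC)
o=np.zeros((500,800,3),np.uint8);A=f(a,310,190,55,100,5);B=f(b,285,190,85,80,5)
# predicted seated cell rings
w=np.radians(YAW);E=np.array([[np.cos(w),np.sin(w),0],[-np.sin(w),np.cos(w),0],[0,0,1]])
an=np.linspace(0,6.28,60)
for c,O,I in(("top",(310,190),A),("side",(285,190),B)):
    for x,col in((-.0624,(255,255,0)),(.0546,(255,0,255))):
        P=BAY*[1,1,0]+np.c_[np.full(60,x),.016*np.cos(an),.04+.016*np.sin(an)]@E
        cv2.polylines(I,[((proj(c,P)-O+.5)*5).astype(np.int32).reshape(-1,1,2)],True,col,1)
o[:500,:275]=A;o[:400,280:705]=B
cv2.imwrite("pics/f1.png",o)
E
```

```text
[0.5489 0.049  0.1821] [-0.2018 -0.7166  0.1769]
```

View pics/f1.png

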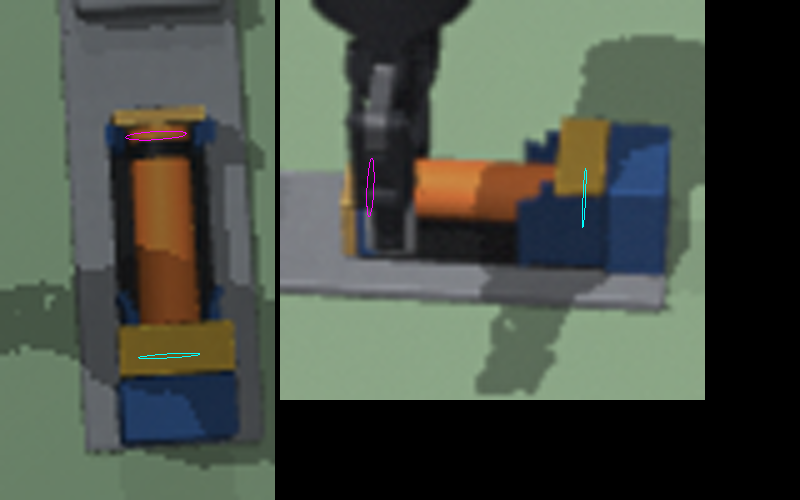

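Top view: the cell lies straight in the tray, with the sleeve end just short of the stop. The gripper hides the plus end in the side view, so I'll clear it and check once more.

Call:
send_rows --plan '[{"linear":[0.02,0,-0.02],"delta_rot":[0,0,0],"fingers":0.06},{"linear":[0.03,0,-0.02],"delta_rot":[0,0,0],"fingers":0.06},{"linear":[0.035,0,-0.02],"delta_rot":[0,0,0],"fingers":0.06},{"linear":[0.035,0,0],"delta_rot":[0,0,0],"fingers":0.06},{"linear":[0.03,0,0],"delta_rot":[0,0,0],"fingers":0.06},{"linear":[0.01,0,0],"delta_rot":[0,0,0],"fingers":0.06},{"linear":[0,0,0],"delta_rot":[0,0,0],"fingers":0.06}]'

```text
clock: 18.67
position: [0.5405, 0.2029, 0.2442]
ee_rot: [0.007, 0.685, 0.729, -0.003]
contact_force: [-0.3, -0.5, -0.6]
width: 0.0602
```

```bash
python3 - <<'E'
from h import *
b=manip.get_image("side");print(cur()[0])
B=cv2.resize(b[190:265,285:370,::-1],None,fx=8,fy=8,interpolation=cv2.INTER_CUBIC)
w=np.radians(YAW);E=np.array([[np.cos(w),np.sin(w),0],[-np.sin(w),np.cos(w),0],[0,0,1]])
an=np.linspace(0,6.28,60)
for x,col in((-.0624,(255,255,0)),(.0546,(255,0,255))):
    P=BAY*[1,1,0]+np.c_[np.full(60,x),.016*np.cos(an),.04+.016*np.sin(an)]@E
    cv2.polylines(B,[((proj("side",P)-(285,190)+.5)*8).astype(np.int32).reshape(-1,1,2)],True,col,1)
cv2.imwrite("pics/f2.png",B)
E
```

```text
[0.5406 0.2019 0.2441]
```

View pics/f2.png

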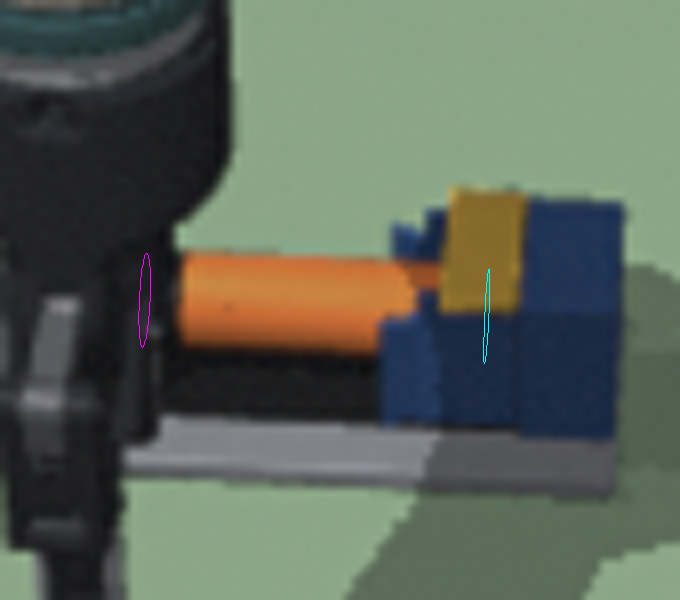

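The cell's upper edge runs (185,252)–(410,262) against (185,255)–(410,264) predicted for a seated cell. It is level and at the right height to about 1 mm, so I'm handing in.

```bash
python3 -c "
from rig import manip
print(manip.sign_off(), manip.get_state()['clock'])"
```

```text
the job is handed in; nothing more can be done
the job is handed in; nothing more can be done
```

I loaded the fresh orange cell into the lamp tray, let it go and handed the job in; the arm work took about 19 s of the 64 s. No verdict was reported.

- **Grasp:** The first two closings cammed up over the top of the cell, because the fingertips sat about 24 mm higher than the tool data say. I gripped again lower down, and it held.
- **Insertion:** I slid the cell in under the hood at a 16° tilt and felt the contact about 2 mm beyond where the pictures put it. I then pressed the contact back to about 10 mm. The wrist readings along the tray peaked at about 15 N, with up to about 10 N on the saddles while seating. I sampled the force only between moves, never continuously, so a short peak could have gone unseen.
- **Criterion 1:** While tilted, the cell pressed with about 7 to 15 N for well over 0.1 s.
- **Final checks:** The last top and side pictures show the cell straight and level behind the stop. Its visible edges lie within about 1 mm of the predicted seated outline.
- **What I could not check:** The gripper hid the plus end in the last side view, so only the top view and the levelness of the visible part show that end is down. The tool-pose estimate read the axis about 2 mm high just before release, while the pictures put it at seat height. I took no final measurement of the spent cell or the other things on the bench, but the arm's path stayed clear of them.

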